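# Slide the tall oil bottle home into its stall

## Robot

A 6-joint arm with a two-finger parallel gripper is mounted at the origin on the work surface. World frame = base frame: x ahead of the robot, y to its left, z up, the work surface at z = 0. Lengths are in m, angles in degrees, forces in N, time in s.
With the tool pointing down it reaches from about 0.4 to 0.825 m from the base axis. Payload 7 kg.
Tool frame: the origin (TCP) lies midway between the tips of the shut fingers; the grasp point (between the pads) lies 19 mm behind it; x points along the fingers, z is the direction in which the jaws open and shut, and the axes are right-handed (so a half turn about x gives the same grasp; the last joint's range is limited). The gripper opens to 88 mm and grips with 3 to 60 N. Pads are 19 mm wide; open, the fingers measure 130 mm over their backs; the gripper's body (78 mm by 193 mm) begins 47 mm behind the grasp point.
Start: joints at [-56.488, 20.546, 0.682, 0, -70.136, -16.507], TCP at [0.197, -0.645, 0.227] pointing down, gripper open.
Joint ranges: [-176.03, 176.03], [-82.01, 121.73], [-58.28, 71.71], [-173.87, 95.51], [-174.79, -0.11], [-173.66, 173.66]. Speed limits (degrees/s): [136.94, 136.94, 172.46, 180, 180, 180].

## Interface

Orientations are given as [roll, pitch, yaw] about the fixed x, y, z axes, in that order (R = Rz(yaw) Ry(pitch) Rx(roll)).
In Python, from plant import ctrl gives the robot as it stands.
- The arm moves only by the tool servo_tool, never from a script. Its argument "motion" is a list of rows, each an object with "offset": the shift along the tool's x, y, z in m, a list of three; "roll": the turn about the tool's x in degrees; "claw": the opening, from -1 (shut) to 1 (fully open), so that 0 is half open. In form: [{"offset": [x, y, z], "roll": roll, "claw": claw}, ...]. A call has 1 to 12 rows; each row shifts and turns the commanded pose from where the row before left it, along the tool's axes as they then stand; what a row does not reach is not made up. A row lasts 1/8 s, in which the tool goes at most 62.5 mm and 10.7 degrees, less where a joint would pass 70% of its speed; a pose out of reach is approached as far as the arm can. A call is refused whole if a number of a shift passes 0.0625 or a number of a turn 10.7, either way. A call with a gripper value outside its range is refused whole. The fingers move at their own pace and stop on an object; the grip force is fixed at half the most. Time passes only in rows, so rows that do not move let the fingers close. It gives the time, the measured TCP pose, the force and the opening at its end, in the units of the state.
- ctrl.get_obs(): the state, without advancing time (a new reading comes with each control period).
- ctrl.snapshot(name): name is "scene" or "top"; returns a dict with "frame" (420x560x3 uint8, blue, green, red), "z_map" (420x560 float32, m along the optical axis (not along the pixel's ray), 0 where there is no reading), "mtx" (3x3 intrinsics, pixels), "extrinsics" (4x4, takes a point from camera to world coordinates). Camera axes: x right, y up, looking along -z (the intrinsics and any distortion apply to the point x, -y, -z); pixel columns grow to the right and rows downward; lengths in m; the calibration is good to about 2 mm. A picture is of the moment at which its call begins.
- ctrl.close_job(): hands the job in, once; it reports no verdict.
The state is a dict: "clock": time; "joint_pos": joint angles; "qvel": joint speeds; "tau": joint torques, N m; "tool_pos": TCP position; "orientation": TCP orientation; "force": force on the tool from outside, world axes, zero at the start; "moment": the same for the moment, N m; "opening": finger opening in m.
Only numpy, scipy, OpenCV 4.12 (cv2) and the standard library are available. Lean on these libraries where they do the work, as an engineer would, in place of code of your own. Each camera call takes 0.05 s, during which the arm holds its last target.

## Task

Put the tall long-necked blue bottle away: push it low on its body so that it slides upright along the table, and into the empty white wooden stall until it stands wholly inside, not sticking out of the mouth. Do not grip, lift or tip it, push gently, and leave everything else on the table where it is, then draw the hand clear.

Things in the scene. Friction and masses are not known exactly. Their poses are not given: they have to be found in the camera images.
- oil_bottle: tall long-necked blue glazed stoneware bottle with a cork, to be pushed: straight round body of 68 mm diameter from the table up to 40 mm, shoulder from there to 80 mm, then a slender neck of 26 mm diameter, 270 mm tall in all, about 0.5 kg, loose. Origin at the centre of its underside, z up its axis. Pushed on the low body it slides on the table; pushed on the neck it tips
- empty_stall: fixed U-shaped stall of three low white-painted wooden walls standing directly on the table (no floor of its own, no sill): walls 12 mm thick, 45 mm high; the space inside is 94 mm wide (its y) and 100 mm deep (its x). Origin on the table at the centre of that inner space; its x axis points from the open mouth (at x = -50 mm, towards the robot) to the closed back wall (inner face at x = +50 mm); empty: the bottle's goal
- full_stall: fixed U-shaped stall of three low white-painted wooden walls standing directly on the table (no floor of its own, no sill): walls 12 mm thick, 45 mm high; the space inside is 94 mm wide (its y) and 100 mm deep (its x). Origin on the table at the centre of that inner space; its x axis points from the open mouth (at x = -50 mm, towards the robot) to the closed back wall (inner face at x = +50 mm); same as empty_stall but taken by the green bottle
- green_bottle: long-necked green glass bottle of the same shape, 68 mm diameter, 250 mm tall, already standing in full_stall; leave it. Origin at the centre of its underside
- cheese: yellow cheese wheel, 200 mm diameter, 75 mm tall; a bystander. Origin at the centre of its underside
- rind_brush: round brush lying bristles down, 90 mm diameter, with a black knob handle up to 114 mm; a bystander. Origin at the centre of its underside
- salt_jar: white jar with steel lid, 64 mm diameter, 90 mm tall; a bystander. Origin at the centre of its underside
- bowl: terracotta bowl, 140 mm across, 60 mm tall; a bystander. Origin at the centre of its underside
- mug: white mug, 76 mm across plus handle, 85 mm tall; a bystander. Origin at the centre of its underside
- scraper: flat scraper with dark wooden handle lying on the table, 240 mm long, 22 mm tall; a bystander. Origin at the centre of its underside
Not all that is in view belongs to the job. What is shaped like the empty_stall but pink or turquoise is not meant.

How it is judged (in metres and radians):
At the end, for the whole second after the job is handed in: The blue bottle stands still and upright (within 0.05 rad) on the table, wholly inside the empty stall (its axis within 21 mm of the centre of the stall's inner space in both directions, so that it sticks out of the mouth by no more than 5 mm) (x of oil_bottle in the frame of empty_stall between -0.021 and 0.021 m and y of oil_bottle in the frame of empty_stall between -0.021 and 0.021 m and angle between oil_bottle's own z axis and vertical below 0.05 rad and height (world z) of oil_bottle below 0.005 m and linear speed of oil_bottle below 0.01 m/s); the robot touches nothing.
It fails at once if the blue bottle is tipped by more than 0.2 rad (about 11 degrees) (angle between oil_bottle's own z axis and vertical above 0.2 rad).
It fails at once if the blue bottle is lifted off the table (over 12 mm) (height (world z) of oil_bottle above 0.012 m).
It fails at once if the blue bottle is pushed or squeezed hard (over 30 N from the fingers) (contact force between the fingers and oil_bottle above 30 N).
It fails at once if the blue bottle is gripped: the fingers touch it while its axis lies between the pads (within 15 mm of the grasp point) (contact force between the fingers and oil_bottle above 0.3 N and horizontal distance between the grasp point and oil_bottle below 0.015 m).
It fails at once if another loose thing is moved by more than 15 mm (distance of any of green_bottle, cheese, rind_brush, salt_jar, bowl, mug, scraper from where it was at the start of the episode above 0.015 m).
It also fails if it takes over 64 s, if anything falls off the work surface, if the arm or the gripper's body presses on something with over 40 N, if the wrist force passes 120 N, or if a joint passes its speed limit or range.

## Working session

There is one attempt and no reset: what is moved stays moved. The work goes in short steps, Python scripts to look and compute and a tool call to move; the robot and the scene stay as the last step left them, time stands still between calls to the robot, and variables do not carry over. Pictures are saved under pics/ and viewed, and the job is handed in when it is done.

Besides the shell and the picture viewer there is one more tool, called as name(argument=value, ...), one argument or row to a line, values as JSON. servo_tool: Moves the arm, as the interface text tells. Its arguments: {"type":"object","properties":{"motion":{"type":"array"}},"required":["motion"]}

```bash
mkdir -p pics; cat > h.py <<'E'
import numpy as np, cv2
from plant import ctrl
def snap(n,fn):
    s=ctrl.snapshot(n); cv2.imwrite('pics/'+fn+'.png',s['frame']); np.savez('pics/'+fn+'.npz',**s); return s
def cloud(s):
    z=s['z_map']; h,w=z.shape; K=s['mtx']; u,v=np.meshgrid(np.arange(w),np.arange(h))
    x=(u-K[0,2])/K[0,0]*z; y=(v-K[1,2])/K[1,1]*z
    P=np.stack([x,-y,-z,np.ones_like(z)],-1)@s['extrinsics'].T
    P=P[...,:3]; P[z==0]=np.nan; return P
E
python3 - <<'E'
from h import *
for n in('scene','top'):
    s=snap(n,n+'0'); print(s['mtx'],s['extrinsics'],s.keys())
print(ctrl.get_obs())
E
```

```text
[[412.79763046   0.         276.46354893]
 [  0.         412.79763046 207.5457629 ]
 [  0.           0.           1.        ]] [[-0.59661244 -0.65699429  0.46088188  0.98559288]
 [ 0.80250495 -0.49289665  0.33621228  0.38873522]
 [ 0.00627759  0.57044842  0.82130944  0.9897035 ]
 [ 0.          0.          0.          1.        ]] dict_keys(['frame', 'z_map', 'mtx', 'extrinsics'])
[[501.13181916   0.         284.17459068]
 [  0.         501.13181916 229.6098841 ]
 [  0.           0.           1.        ]] [[-0.10825235  0.96802883 -0.22627775  0.12786563]
 [-0.99410537 -0.10678176  0.0187664   0.03181464]
 [-0.00599592  0.22697544  0.97388203  1.55024257]
 [ 0.          0.          0.          1.        ]] dict_keys(['frame', 'z_map', 'mtx', 'extrinsics'])
{'clock': 0.1, 'joint_pos': array([-5.64891992e+01,  2.05889011e+01,  6.37961221e-01, -1.65867031e-02,
       -7.01363020e+01, -1.65082384e+01]), 'qvel': array([-0.14366929, -0.06879432,  0.12706879,  0.0870414 ,  0.09501721,
       -0.04955956]), 'tau': array([ 1.07766969e-03, -5.84164953e+01,  2.93752527e+01,  7.01550946e+00,
        1.01897391e-02, -6.53669485e-05]), 'tool_pos': array([ 0.19722863, -0.645076  ,  0.22569421]), 'orientation': array([  6.37579508,  89.91137511, 113.37270964]), 'force': array([0.11535731, 0.81810519, 0.18916184]), 'moment': array([-0.05333554,  0.01462196, -0.0356973 ]), 'opening': 0.08780355687439383}
```

```bash
ls
```

```text
h.py
pics
```

View pics/scene0.png

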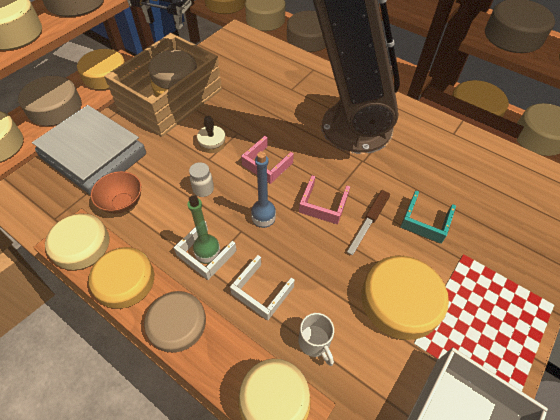

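View pics/top0.png

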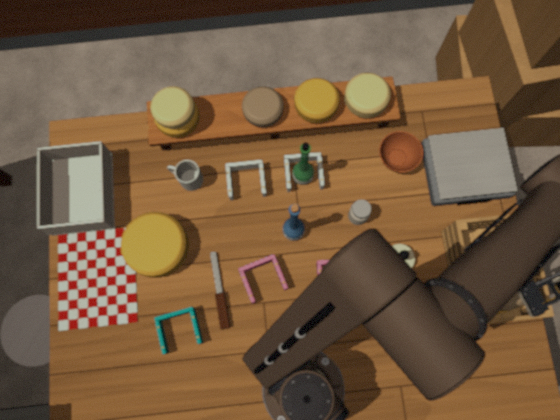

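The two white stalls are at top-view pixels (246,178), empty, and (305,170), holding the green bottle. The others are pink at (263,278) and about (325,270), and turquoise at (178,330). The target is the empty white one at (246,178). The blue bottle is at about (293,230). I'll enlarge this area to confirm and measure.

```bash
cat > m.py <<'E'
from h import *
from scipy.optimize import minimize
import sys
def bottle(P,f,ny=None):
    # blue glazed
    hsv=cv2.cvtColor(f,cv2.COLOR_BGR2HSV)
    m=(hsv[...,0]>95)&(hsv[...,0]<125)&(hsv[...,1]>90)&(P[...,2]>0.004)&(P[...,2]<0.3)&(P[...,0]>0.2)&(P[...,0]<.9)&(abs(P[...,1])<.4)
    m[:,:]&=True
    return m
def fitcirc(q,r):
    from scipy.optimize import least_squares
    c=least_squares(lambda c:np.hypot(*(q-c).T)-r,q.mean(0)*np.array([.97,1]),loss='soft_l1',f_scale=.003).x
    return c
E
python3 - <<'E'
from m import *
for n in('scene','top'):
    s=np.load(f'pics/{n}0.npz'); P=cloud(s); f=s['frame']
    m=bottle(P,f); Q=P[m]; print(n,m.sum(),np.median(np.argwhere(m),0))
    for a,b,r in((.005,.038,.034),(.1,.24,.013)):
        q=Q[(Q[:,2]>a)&(Q[:,2]<b)][:,:2]
        med=np.median(q,0); q=q[np.hypot(*(q-med).T)<.05]
        cam=s['extrinsics'][:2,3]; d=med-cam; d/=np.hypot(*d)
        from scipy.optimize import least_squares
        c=least_squares(lambda c:np.hypot(*(q-c).T)-r,med+d*r*.8,loss='soft_l1',f_scale=.003).x
        print(a,len(q),med,c, np.std(np.hypot(*(q-c).T)-r))
    hsv=cv2.cvtColor(f,cv2.COLOR_BGR2HSV)
    w=(P[...,2]>.035)&(P[...,2]<.052)&(hsv[...,1]<70)&(hsv[...,2]>110)&(P[...,0]>.4)&(P[...,0]<.9)&(abs(P[...,1])<.3)
    k,l,st,ce=cv2.connectedComponentsWithStats(w.astype(np.uint8))
    for i in range(1,k):
        if st[i,4]>25:
            q=P[l==i]; print(ce[i],st[i,4],q.min(0),q.max(0),cv2.minAreaRect(q[:,:2].astype(np.float32)*1000))
s=np.load('pics/scene0.npz')['frame'][130:330,160:360]
t=np.load('pics/top0.npz')['frame'][130:260,210:340]
cv2.imwrite('pics/crop0.png',np.hstack([cv2.resize(s,(400,400)),cv2.resize(t,(400,400))]))
E
```

```text
scene 2 [160. 261.]
  return _methods._mean(a, axis=axis, dtype=dtype,
  ret = um.true_divide(
Traceback (most recent call last):
ValueError: Initial guess is outside of provided bounds
```

```bash
python3 - <<'E'
from m import *
np.set_printoptions(precision=3,suppress=True)
for n,pts in(('scene',[(265,160),(263,190),(262,212),(285,237),(288,292),(250,275),(205,240),(210,235)]),('top',[(294,215),(293,230),(246,178),(246,163),(280,200)])):
    s=np.load(f'pics/{n}0.npz'); P=cloud(s); hsv=cv2.cvtColor(s['frame'],cv2.COLOR_BGR2HSV)
    for u,v in pts: print(n,u,v,P[v,u],s['z_map'][v,u],hsv[v,u])
s=np.load('pics/scene0.npz')['frame'][130:330,160:360]
t=np.load('pics/top0.npz')['frame'][130:260,210:340]
cv2.imwrite('pics/crop0.png',np.hstack([cv2.resize(s,(400,400)),cv2.resize(t,(400,400))]))
E
```

```text
scene 265 160 [ 0.478 -0.016  0.253] 0.9753129 [ 10  84 128]
scene 263 190 [ 0.491 -0.015  0.15 ] 1.0537266 [107  45  91]
scene 262 212 [ 0.5   -0.014  0.061] 1.121764 [105  69 126]
scene 285 237 [0.497 0.063 0.002] 1.1460954 [ 14 148 176]
scene 288 292 [0.629 0.168 0.016] 1.0387498 [ 23  47 169]
scene 250 275 [0.65  0.062 0.016] 1.0642966 [ 20  46 176]
scene 205 240 [ 0.666 -0.067  0.084] 1.0446048 [ 49  93 101]
scene 210 235 [ 0.638 -0.08   0.058] 1.0827967 [ 34 109  96]
top 294 215 [ 0.468 -0.024  0.246] 1.3480395 [102 122  88]
top 293 230 [ 0.467 -0.023  0.075] 1.5145329 [102 103  97]
top 246 178 [0.672 0.107 0.004] 1.6275367 [ 16 147 163]
top 246 163 [0.708 0.1   0.042] 1.5985918 [ 40  17 179]
top 280 200 [0.586 0.005 0.003] 1.6107645 [ 16 151 152]
```

View pics/crop0.png

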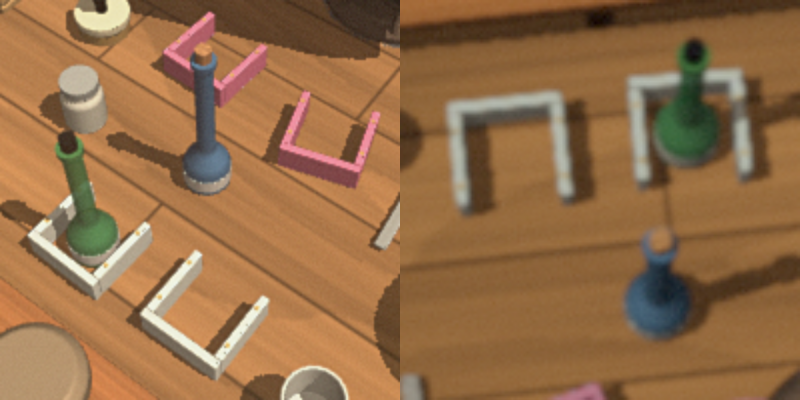

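The crop confirms it. The blue bottle is the only one outside a stall, at crop (208,165) and (657,300). The empty white stall at crop (205,315) and (510,150) is the goal, and the green bottle stands in the other white one.

```bash
cat > m.py <<'E'
from h import *
from scipy.optimize import least_squares
np.set_printoptions(precision=4,suppress=True)
def fitb(s,g,rad=.06):
    P=cloud(s); out=[]
    for a,b,r in((.01,.04,.034),(.1,.23,.013)):
        Q=P[(P[...,2]>a)&(P[...,2]<b)][:,:2]; c=np.array(g,float)
        for rr in (rad,.05,.042):
            q=Q[np.hypot(*(Q-c).T)<(rr if r>.02 else rr-.015)]
            if len(q)<6: break
            c=least_squares(lambda c:np.hypot(*(q-c).T)-r,c,loss='soft_l1',f_scale=.002).x
        out.append((a,len(q),c))
    return out
def stallpts(s,g):
    P=cloud(s); hsv=cv2.cvtColor(s['frame'],cv2.COLOR_BGR2HSV)
    m=(P[...,2]>.015)&(P[...,2]<.055)&(hsv[...,1]<80)&(abs(P[...,0]-g[0])<.09)&(abs(P[...,1]-g[1])<.075)
    return P[m]
def fitstall(q,g):
    # top surface points: distance to U region (walls 12 mm)
    def d(p):
        c,s_=np.cos(p[2]),np.sin(p[2]); L=(q-p[:2])@np.array([[c,-s_],[s_,c]])
        x,y=L.T
        def box(x0,x1,y0,y1): return np.hypot(np.maximum(np.maximum(x0-x,x-x1),0),np.maximum(np.maximum(y0-y,y-y1),0))+.15*np.hypot(0*x,np.minimum(abs(x-(x0+x1)/2)/1,abs(y-(y0+y1)/2)))
        return np.min([box(-.05,.062,.047,.059),box(-.05,.062,-.059,-.047),box(.05,.062,-.059,.059)],0)
    best=None
    for y in np.radians([-15,-5,0,5,15]):
        r=least_squares(d,[*g,y],loss='soft_l1',f_scale=.003,x_scale=[.01,.01,.1],diff_step=1e-4)
        if best is None or r.cost<best.cost: best=r
    return best.x[:2],np.degrees(best.x[2]),best.cost/len(q)
E
python3 - <<'E'
from m import *
A=[]
for n in('scene','top'):
    s=np.load(f'pics/{n}0.npz'); print(n,fitb(s,(.48,-.023)))
    q=stallpts(s,(.66,.108)); t=q[q[:,2]>.036]; A.append(t)
    print(len(t),t[:,2].mean(),t.min(0),t.max(0),fitstall(t[:,:2],(.66,.108)))
    print(cv2.minAreaRect((t[:,:2]*1000).astype(np.float32)))
print(fitstall(np.vstack(A)[:,:2],(.66,.108)))
E
```

```text
scene [(0.01, 152, array([ 0.4819, -0.0254])), (0.1, 312, array([ 0.4811, -0.0257]))]
660 0.04410556773300249 [0.6034 0.0497 0.0361] [0.7156 0.168  0.0501] (array([0.6534, 0.1091]), np.float64(-0.041513973457191045), np.float64(1.530994315896141e-07))
((659.5584716796875, 108.81675720214844), (118.21061706542969, 112.00529479980469), 89.888427734375)
top [(0.01, 67, array([ 0.4835, -0.0271])), (0.1, 95, array([ 0.4839, -0.0271]))]
384 0.04392691333879798 [0.603  0.0476 0.0361] [0.7174 0.166  0.0546] (array([0.6529, 0.1065]), np.float64(0.25104551428111616), np.float64(1.9417576909764965e-07))
((660.3677368164062, 106.7991714477539), (119.16305541992188, 113.39892578125), 89.28767395019531)
(array([0.6531, 0.1082]), np.float64(0.16642320701181912), np.float64(2.5443222711449955e-07))
```

```bash
cat > nav.py <<'E'
from m import *
from scipy.spatial.transform import Rotation as R
def go(target,rolltot=0):
    o=ctrl.get_obs(); r=R.from_euler('xyz',o['orientation'],degrees=True)
    print('t',o['clock'],'pos',o['tool_pos'],'toolx',r.as_matrix()[:,0],'z',r.as_matrix()[:,2],'F',o['force'])
    print('tool-frame delta before roll',r.inv().apply(np.array(target)-o['tool_pos']))
    r2=r*R.from_euler('x',rolltot,degrees=True)
    print('after roll',r2.inv().apply(np.array(target)-o['tool_pos']), 'z after',r2.as_matrix()[:,2])
E
python3 - <<'E'
from nav import *
go([.3,-.35,.3])
s=np.load('pics/top0.npz');P=cloud(s)
for n,u,v in(('jar',361,210),('pink1',263,265),('pink1b',285,285),('pink1c',245,290),('pink2',325,262),('scr',214,255),('scrb',223,325),('mug',189,175),('cheese',155,245),('green',303,175)): print(n,P[v,u])
s=np.load('pics/scene0.npz');P=cloud(s)
for n,u,v in(('pink2',245,155),('pink2b',270,175),('p2c',292,160),('p2d',265,140),('p1',301,211),('p1b',340,218),('brush',210,135),('jar',201,172)): print(n,P[v,u])
E
```

```text
t 0.1 pos [ 0.1972 -0.6451  0.2257] toolx [-0.0006  0.0014 -1.    ] z [-0.2923  0.9563  0.0015] F [0.1154 0.8181 0.1892]
tool-frame delta before roll [-0.0739 -0.1845  0.2523]
after roll [-0.0739 -0.1845  0.2523] z after [-0.2923  0.9563  0.0015]
jar [ 0.5019 -0.2331  0.0909]
pink1 [0.3821 0.08   0.0019]
pink1b [0.3073 0.0189 0.0454]
pink1c [ 0.3111  0.1433 -0.003 ]
pink2 [ 0.3642 -0.1099  0.0411]
scr [0.4271 0.2275 0.0191]
scrb [0.2106 0.2159 0.0277]
mug [0.704  0.2908 0.0001]
cheese [0.4647 0.3931 0.0806]
green [ 0.6429 -0.0747  0.0581]
pink2 [ 0.3563 -0.1915  0.045 ]
pink2b [ 0.3728 -0.0832  0.0444]
p2c [ 0.2666 -0.0779  0.0181]
p2d [ 0.2668 -0.1833  0.0412]
p1 [0.4038 0.0516 0.0109]
p1b [ 0.3487  0.1509 -0.0022]
brush [ 0.3593 -0.3311  0.0482]
jar [ 0.5106 -0.2223  0.0902]
```

servo_tool(
  motion=[
    {"offset":[-0.02,-0.037,0.05],"roll":0,"claw":1},
    {"offset":[-0.02,-0.037,0.05],"roll":0,"claw":1},
    {"offset":[-0.015,-0.037,0.05],"roll":0,"claw":1},
    {"offset":[-0.01,-0.037,0.05],"roll":0,"claw":1},
    {"offset":[-0.01,-0.037,0.05],"roll":0,"claw":1},
    {"offset":[0,0,0],"roll":0,"claw":1},
  ],
)

```text
clock: 0.85
tool_pos: [0.3, -0.3568, 0.3007]
orientation: [-125.5, 89.8, -18.2]
force: [-0.4, 0.0, 0.6]
opening: 0.088
```

```bash
python3 - <<'E'
from nav import *
s=snap('scene','scene1'); t=snap('top','top1')
cv2.imwrite('pics/c1.png',np.hstack([cv2.resize(s['frame'][0:300,0:300],(400,400)),cv2.resize(t['frame'][140:420,280:560],(400,400))]))
go([.3,-.35,.3])
E
```

```text
t 0.95 pos [ 0.2989 -0.3591  0.2996] toolx [ 0.0007 -0.0003 -1.    ] z [-0.2947  0.9556 -0.0005] F [-0.3168 -0.1708 -0.0756]
tool-frame delta before roll [-0.0004 -0.0037  0.0084]
after roll [-0.0004 -0.0037  0.0084] z after [-0.2947  0.9556 -0.0005]
```

View pics/c1.png

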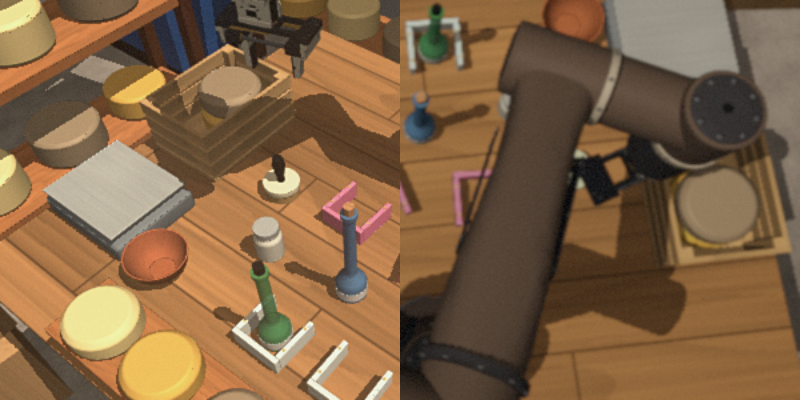

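The gripper is in view at scene crop (265,30). I'll measure its outline in the tool frame, because the hand's body has to stay clear of the bottle's neck.

```bash
python3 - <<'E'
from nav import *
o=ctrl.get_obs(); r=R.from_euler('xyz',o['orientation'],degrees=True)
for n in('scene','top'):
    s=np.load(f'pics/{n}1.npz');P=cloud(s);L=r.inv().apply((P-o['tool_pos']).reshape(-1,3))
    m=(abs(L[:,1])<.13)&(abs(L[:,2])<.13)&(L[:,0]>-.25)&(L[:,0]<.01)
    L=L[m]; print(n,m.sum())
    for a in np.arange(-.25,.01,.01):
        q=L[(L[:,0]>=a)&(L[:,0]<a+.01)]
        if len(q)>3: print('%.2f'%a,len(q),'y',np.percentile(q[:,1],[2,98]),'z',np.percentile(q[:,2],[2,98]))
s=np.load('pics/scene1.npz')['frame'][0:80,150:250]
cv2.imwrite('pics/g1.png',cv2.resize(s,(750,600),interpolation=cv2.INTER_CUBIC))
E
```

```text
scene 2464
-0.17 67 y [-0.0416 -0.0239] z [-0.032   0.0207]
-0.16 33 y [-0.0411 -0.0052] z [-0.0395  0.0213]
-0.15 101 y [-0.0255  0.0115] z [-0.0448  0.0207]
-0.14 119 y [-0.0248  0.0197] z [-0.0463  0.02  ]
-0.13 144 y [-0.0267  0.0232] z [-0.0445  0.0203]
-0.12 398 y [-0.0387  0.0313] z [-0.0896  0.0973]
-0.11 570 y [-0.0401  0.0307] z [-0.0906  0.1   ]
-0.10 263 y [-0.0411  0.022 ] z [-0.0853  0.0982]
-0.09 274 y [-0.0412  0.027 ] z [-0.0816  0.0914]
-0.08 160 y [-0.0413  0.031 ] z [-0.0821  0.0923]
-0.07 27 y [-0.036   0.0304] z [-0.0601  0.0916]
-0.06 33 y [-0.0155  0.0017] z [-0.0581  0.0659]
-0.05 64 y [-0.0138  0.0078] z [-0.0592  0.0669]
-0.04 56 y [-0.0145  0.0074] z [-0.0561  0.066 ]
-0.03 62 y [-0.0136  0.0061] z [-0.0559  0.0639]
-0.02 55 y [-0.0139  0.0079] z [-0.0573  0.0635]
-0.01 38 y [-0.0134  0.0079] z [-0.0551  0.0625]
top 1306
-0.25 64 y [-0.0248  0.0442] z [0.0103 0.0463]
-0.24 67 y [-0.0269  0.0433] z [0.0147 0.0461]
-0.23 67 y [-0.0286  0.0441] z [0.0099 0.0462]
-0.22 67 y [-0.0314  0.0429] z [0.0132 0.0465]
-0.21 61 y [-0.034   0.0423] z [0.0151 0.0465]
-0.20 34 y [-0.0323  0.0436] z [0.0105 0.0458]
-0.17 7 y [-0.0034  0.0324] z [0.0191 0.0366]
-0.13 4 y [-0.02    0.0235] z [0.0166 0.0176]
-0.12 175 y [-0.0344  0.0351] z [0.015 0.096]
-0.11 465 y [-0.0335  0.0361] z [0.0166 0.0962]
-0.10 105 y [-0.0386  0.0367] z [0.0125 0.0957]
-0.09 159 y [-0.0367  0.0365] z [-0.0028  0.0612]
-0.08 18 y [-0.0328  0.0308] z [-0.0021  0.089 ]
-0.07 9 y [-0.009   0.0362] z [0.0871 0.0884]
```

View pics/g1.png

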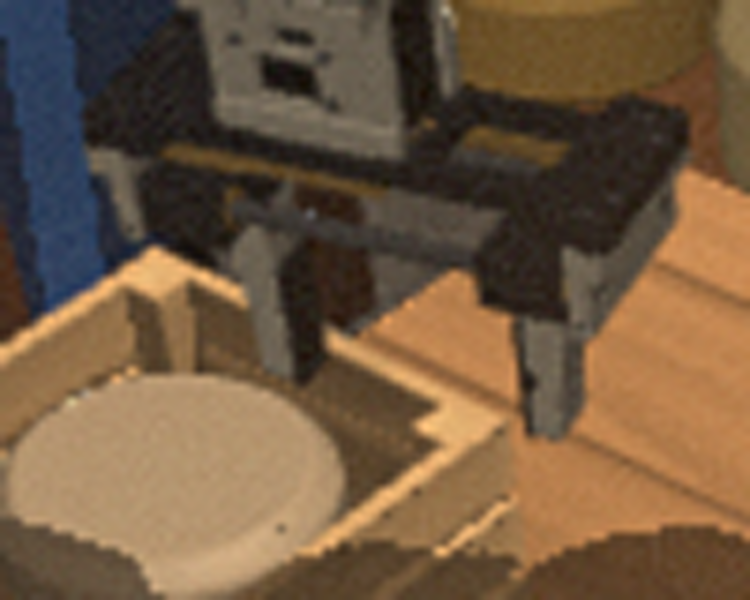

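```bash
python3 - <<'E'
from nav import *
o=ctrl.get_obs(); r=R.from_euler('xyz',o['orientation'],degrees=True)
for n in('scene','top'):
    s=np.load(f'pics/{n}1.npz');P=cloud(s);L=r.inv().apply((P-o['tool_pos']).reshape(-1,3))
    m=(abs(L[:,1])<.06)&(abs(L[:,2])<.11)&(L[:,0]>-.28)&(L[:,0]<.01)
    L=L[m]; print(n,'rows tool x; cols z bins: min y .. max y (mm)')
    zb=np.arange(-.1,.101,.02)
    print('      ',*['%8d'%(z*1000+10) for z in zb[:-1]])
    for a in np.arange(-.28,.0,.01):
        row=[]
        for z in zb[:-1]:
            q=L[(L[:,0]>=a)&(L[:,0]<a+.01)&(L[:,2]>=z)&(L[:,2]<z+.02)]
            row.append('%4d/%3d'%tuple(np.percentile(q[:,1],[5,95])*1000) if len(q)>2 else '    .   ')
        print('%6.2f'%a,*row)
E
```

```text
scene rows tool x; cols z bins: min y .. max y (mm)
            -90      -70      -50      -29       -9       10       30       50       70       90
 -0.28     .        .        .        .        .        .        .        .        .        .   
 -0.27     .        .        .        .        .        .        .        .        .        .   
 -0.26     .        .        .        .        .        .        .        .        .        .   
 -0.25     .        .        .        .        .        .        .        .        .        .   
 -0.24     .        .        .        .        .        .        .        .        .        .   
 -0.23     .        .        .        .        .        .        .        .        .        .   
 -0.22     .        .        .        .        .        .        .        .        .        .   
 -0.21     .        .        .        .        .        .        .        .        .        .   
 -0.20     .        .        .        .        .        .        .        .        .        .   
 -0.19     .        .        .        .        .        .        .        .   
[... 4118 characters left out ...]
  .        .      -7/ 34
 -0.06     .        .        .        .        .        .        .        .        .        .   
 -0.05     .        .        .        .        .        .        .        .        .        .   
 -0.04     .        .        .        .        .        .        .        .        .        .   
 -0.03     .        .        .        .        .        .        .        .        .        .   
 -0.02     .        .        .        .        .        .        .        .        .        .   
 -0.01     .        .        .        .        .        .        .        .        .        .   
  0.00     .        .        .        .        .        .        .        .        .        .
```

Facts about the hand: the fingers are about 10 mm half-wide and the body is ±39 × ±96 mm, starting 66 mm above the tips. A straight-down hand touching low on the bottle would therefore hit its neck, so I need a leaning tool. The interface turns the tool only about its own x axis. I'll check over free space, at a safe height, whether the reach limit changes the lean.

servo_tool(
  motion=[
    {"offset":[0,-0.022,-0.05],"roll":0,"claw":-1},
    {"offset":[0,-0.022,-0.05],"roll":0,"claw":-1},
    {"offset":[0,-0.022,-0.05],"roll":0,"claw":-1},
    {"offset":[0,-0.022,-0.05],"roll":0,"claw":-1},
    {"offset":[0,-0.022,-0.05],"roll":0,"claw":-1},
    {"offset":[0,-0.022,-0.05],"roll":0,"claw":-1},
    {"offset":[0,-0.022,-0.05],"roll":0,"claw":-1},
  ],
)

```text
clock: 1.82
tool_pos: [0.5473, -0.6528, 0.2971]
orientation: [39.5, 89.9, 146.4]
force: [2.0, -0.2, 0.5]
opening: 0.0231
```

```bash
python3 - <<'E'
from nav import *
go([.3,-.35,.3]); print(ctrl.get_obs()['joint_pos'])
E
```

```text
t 1.825 pos [ 0.5473 -0.6528  0.2971] toolx [-0.0017  0.0012 -1.    ] z [-0.29    0.957   0.0016] F [ 2.0134 -0.1571  0.4853]
tool-frame delta before roll [-0.0021  0.1488  0.3615]
after roll [-0.0021  0.1488  0.3615] z after [-0.29    0.957   0.0016]
[-37.008   37.6075  37.5772   0.0072 -90.0898 -36.1332]
```

servo_tool(
  motion=[
    {"offset":[0,-0.022,-0.05],"roll":0,"claw":-1},
    {"offset":[0,-0.022,-0.05],"roll":0,"claw":-1},
    {"offset":[0,-0.022,-0.05],"roll":0,"claw":-1},
    {"offset":[0,0,0],"roll":0,"claw":-1},
  ],
)

```text
clock: 2.33
tool_pos: [0.6276, -0.7442, 0.2744]
orientation: [-174.2, 89.1, -67.3]
force: [0.2, 0.1, -0.4]
opening: 0.0001
```

```bash
python3 - <<'E'
from nav import *
go([.3,-.35,.3]); print(ctrl.get_obs()['joint_pos'])
E
```

```text
t 2.325 pos [ 0.6276 -0.7442  0.2744] toolx [ 0.0059 -0.014  -0.9999] z [-0.2904  0.9568 -0.0151] F [ 0.1616  0.0877 -0.3663]
tool-frame delta before roll [-0.033   0.1989  0.4719]
after roll [-0.033   0.1989  0.4719] z after [-0.2904  0.9568 -0.0151]
[ -38.3305   56.4418   71.3983    0.4349 -104.1947  -34.6779]
```

servo_tool(
  motion=[
    {"offset":[0,-0.022,-0.05],"roll":0,"claw":-1},
    {"offset":[0,-0.022,-0.05],"roll":0,"claw":-1},
    {"offset":[0,-0.022,-0.05],"roll":0,"claw":-1},
  ],
)

```text
clock: 2.7
tool_pos: [0.669, -0.7905, 0.2531]
orientation: [-162.2, 81.7, -55.3]
force: [-0.1, -0.2, -1.1]
opening: 0.0
```

```bash
python3 - <<'E'
from nav import *
go([.3,-.35,.3]); print(ctrl.get_obs()['joint_pos'])
E
```

```text
t 2.7 pos [ 0.669  -0.7905  0.2531] toolx [ 0.0823 -0.1188 -0.9895] z [-0.2852  0.9485 -0.1376] F [-0.0609 -0.2232 -1.1029]
tool-frame delta before roll [-0.1291  0.221   0.5166]
after roll [-0.1291  0.221   0.5166] z after [-0.2852  0.9485 -0.1376]
[-38.1895  58.4931  71.7111   2.4462 -95.2689 -34.5038]
```

servo_tool(
  motion=[
    {"offset":[0,0.022,0.05],"roll":0,"claw":-1},
    {"offset":[0,0.022,0.05],"roll":0,"claw":-1},
  ],
)

```text
clock: 2.95
tool_pos: [0.6188, -0.7301, 0.2396]
orientation: [-162.7, 81.9, -55.8]
force: [1.4, -0.5, 1.9]
opening: 0.0003
```

```bash
python3 - <<'E'
from nav import *
go([.3,-.35,.3]); print(ctrl.get_obs()['joint_pos'])
E
```

```text
t 2.95 pos [ 0.6188 -0.7301  0.2396] toolx [ 0.0796 -0.1169 -0.99  ] z [-0.2855  0.9488 -0.135 ] F [ 1.407  -0.5137  1.8664]
tool-frame delta before roll [-0.1296  0.1904  0.4435]
after roll [-0.1296  0.1904  0.4435] z after [-0.2855  0.9488 -0.135 ]
[-37.1215  44.2779  41.2499   2.6367 -79.2755 -36.2815]
```

The lean persists after retreating (8.2° towards azimuth −55°), so I can set it at the reach limit. I want about 18° towards azimuth ~25°, which means stretching out again near azimuth +49°, high above everything.

```bash
cat >> nav.py <<'E'
def plan(*wp,roll=0):
    o=ctrl.get_obs(); r=R.from_euler('xyz',o['orientation'],degrees=True)*R.from_euler('x',roll,degrees=True); p=o['tool_pos']; M=r.as_matrix()
    az=lambda v:np.degrees(np.arctan2(v[1],v[0]))
    print('t %.2f'%o['clock'],'pos',p,'tilt %.1f@%.0f'%(np.degrees(np.arccos(-M[2,0])),az(M[:,0])),'front(-y) az %.1f'%az(-M[:,1]),'F',o['force'],'q',o['joint_pos'].round(1),'op %.3f'%o['opening'])
    for w in wp:
        d=M.T@(np.array(w)-p); n=int(np.ceil(abs(d).max()/.06)); print(w,'delta',d,'n',n,'row',d/n); p=np.array(w)
E
python3 -c "
from nav import *
plan([.62,-.65,.38],[.62,.3,.40],[.58,.62,.40])"
```

```text
t 2.95 pos [ 0.6188 -0.7301  0.2396] tilt 8.1@-56 front(-y) az 17.1 F [ 1.407  -0.5137  1.8664] q [-37.1  44.3  41.2   2.6 -79.3 -36.3] op 0.000
[0.62, -0.65, 0.38] delta [-0.1483 -0.0305  0.0567] n 3 row [-0.0494 -0.0102  0.0189]
[0.62, 0.3, 0.4] delta [-0.1309 -0.2796  0.8987] n 15 row [-0.0087 -0.0186  0.0599]
[0.58, 0.62, 0.4] delta [-0.0406 -0.0557  0.315 ] n 6 row [-0.0068 -0.0093  0.0525]
```

servo_tool(
  motion=[
    {"offset":[-0.05,-0.01,0.02],"roll":0,"claw":-0.3},
    {"offset":[-0.05,-0.01,0.02],"roll":0,"claw":-0.3},
    {"offset":[-0.05,-0.01,0.02],"roll":0,"claw":-0.3},
    {"offset":[-0.009,-0.0186,0.06],"roll":0,"claw":-0.3},
    {"offset":[-0.009,-0.0186,0.06],"roll":0,"claw":-0.3},
    {"offset":[-0.009,-0.0186,0.06],"roll":0,"claw":-0.3},
    {"offset":[-0.009,-0.0186,0.06],"roll":0,"claw":-0.3},
    {"offset":[-0.009,-0.0186,0.06],"roll":0,"claw":-0.3},
    {"offset":[-0.009,-0.0186,0.06],"roll":0,"claw":-0.3},
    {"offset":[-0.009,-0.0186,0.06],"roll":0,"claw":-0.3},
    {"offset":[-0.009,-0.0186,0.06],"roll":0,"claw":-0.3},
    {"offset":[-0.009,-0.0186,0.06],"roll":0,"claw":-0.3},
  ],
)

```text
clock: 4.45
tool_pos: [0.6178, -0.0824, 0.4012]
orientation: [-160.3, 81.8, -53.4]
force: [-0.1, 0.0, 0.1]
opening: 0.0307
```

```bash
python3 -c "
from nav import *
plan([.62,.3,.40],[.58,.62,.40])"
```

```text
t 4.45 pos [ 0.6178 -0.0824  0.4012] tilt 8.2@-53 front(-y) az 17.1 F [-0.0897  0.0239  0.127 ] q [ 15.1   8.7   3.3   7.7 -81.6 -89.1] op 0.031
[0.62, 0.3, 0.4] delta [-0.0425 -0.1143  0.3624] n 7 row [-0.0061 -0.0163  0.0518]
[0.58, 0.62, 0.4] delta [-0.0401 -0.0557  0.3151] n 6 row [-0.0067 -0.0093  0.0525]
```

servo_tool(
  motion=[
    {"offset":[-0.006,-0.016,0.052],"roll":0,"claw":-0.3},
    {"offset":[-0.006,-0.016,0.052],"roll":0,"claw":-0.3},
    {"offset":[-0.006,-0.016,0.052],"roll":0,"claw":-0.3},
    {"offset":[-0.006,-0.016,0.052],"roll":0,"claw":-0.3},
    {"offset":[-0.006,-0.016,0.052],"roll":0,"claw":-0.3},
    {"offset":[-0.006,-0.016,0.052],"roll":0,"claw":-0.3},
    {"offset":[-0.006,-0.016,0.052],"roll":0,"claw":-0.3},
    {"offset":[-0.007,-0.009,0.052],"roll":0,"claw":-0.3},
    {"offset":[-0.007,-0.009,0.052],"roll":0,"claw":-0.3},
    {"offset":[-0.007,-0.009,0.052],"roll":0,"claw":-0.3},
    {"offset":[-0.007,-0.009,0.052],"roll":0,"claw":-0.3},
    {"offset":[-0.007,-0.009,0.052],"roll":0,"claw":-0.3},
  ],
)

```text
clock: 5.95
tool_pos: [0.5833, 0.5644, 0.4006]
orientation: [-160.4, 82.0, -53.6]
force: [0.6, 0.8, 0.6]
opening: 0.0307
```

```bash
python3 -c "
from nav import *
plan([.8,.82,.40])"
```

```text
t 5.95 pos [0.5833 0.5644 0.4006] tilt 8.0@-54 front(-y) az 17.1 F [0.6181 0.7913 0.5654] q [  61.1   34.5   41.4    7.3 -100.2 -133.1] op 0.031
[0.8, 0.82, 0.4] delta [-0.0101 -0.2818  0.181 ] n 5 row [-0.002  -0.0564  0.0362]
```

servo_tool(
  motion=[
    {"offset":[-0.002,-0.056,0.036],"roll":0,"claw":-0.3},
    {"offset":[-0.002,-0.056,0.036],"roll":0,"claw":-0.3},
    {"offset":[-0.002,-0.056,0.036],"roll":0,"claw":-0.3},
    {"offset":[-0.002,-0.056,0.036],"roll":0,"claw":-0.3},
  ],
)

```text
clock: 6.45
tool_pos: [0.6807, 0.6817, 0.3481]
orientation: [-128.2, 80.5, -20.9]
force: [-0.5, 0.3, 3.1]
opening: 0.0306
```

```bash
python3 -c "
from nav import *
plan([.8,.82,.40])"
```

```text
t 6.45 pos [0.6807 0.6817 0.3481] tilt 9.5@-21 front(-y) az 17.7 F [-0.5396  0.2622  3.0641] q [  60.1   54.2   71.7    9.8 -105.8 -130. ] op 0.031
[0.8, 0.82, 0.4] delta [-0.0409 -0.1611  0.0918] n 3 row [-0.0136 -0.0537  0.0306]
```

servo_tool(
  motion=[
    {"offset":[-0.01,-0.038,0.041],"roll":0,"claw":-0.3},
    {"offset":[-0.01,-0.038,0.041],"roll":0,"claw":-0.3},
    {"offset":[-0.01,-0.038,0.041],"roll":0,"claw":-0.3},
  ],
)

```text
clock: 6.82
tool_pos: [0.6805, 0.7548, 0.3335]
orientation: [-103.3, 76.0, 4.5]
force: [-0.3, -0.4, -0.3]
opening: 0.0307
```

```bash
python3 -c "
from nav import *
plan([.8,.82,.40])"
```

```text
t 6.83 pos [0.6805 0.7548 0.3335] tilt 14.0@4 front(-y) az 18.2 F [-0.2803 -0.3903 -0.3174] q [  63.1   55.9   71.7   12.   -98.2 -132.8] op 0.031
[0.8, 0.82, 0.4] delta [-0.0346 -0.1457  0.0228] n 3 row [-0.0115 -0.0486  0.0076]
```

servo_tool(
  motion=[
    {"offset":[-0.01,-0.026,0.05],"roll":0,"claw":-0.3},
    {"offset":[-0.01,-0.026,0.05],"roll":0,"claw":-0.3},
    {"offset":[-0.01,-0.026,0.05],"roll":0,"claw":-0.3},
  ],
)

```text
clock: 7.2
tool_pos: [0.641, 0.8444, 0.3262]
orientation: [-91.3, 70.9, 17.1]
force: [0.5, -0.1, -0.3]
opening: 0.0311
```

```bash
python3 -c "
from nav import *
plan([.8,.82,.40])"
```

```text
t 7.20 pos [0.641  0.8444 0.3262] tilt 19.1@17 front(-y) az 18.5 F [ 0.4526 -0.0658 -0.2895] q [  68.2   57.5   71.7   14.7  -91.9 -137.7] op 0.031
[0.8, 0.82, 0.4] delta [-0.0225 -0.1593 -0.0737] n 3 row [-0.0075 -0.0531 -0.0246]
```

The lean is now 19° towards azimuth 17°, with the front of the fingers at 18.5°, which is what I wanted. Next I travel back over the bottle area at height.

```bash
python3 -c "
from nav import *
plan([.52,.45,.42],[.43,-.08,.42])"
```

```text
t 7.20 pos [0.641  0.8444 0.3262] tilt 19.1@17 front(-y) az 18.5 F [ 0.4526 -0.0658 -0.2895] q [  68.2   57.5   71.7   14.7  -91.9 -137.7] op 0.031
[0.52, 0.45, 0.42] delta [-0.1642  0.196  -0.3371] n 6 row [-0.0274  0.0327 -0.0562]
[0.43, -0.08, 0.42] delta [-0.0789  0.2395 -0.4748] n 8 row [-0.0099  0.0299 -0.0593]
```

servo_tool(
  motion=[
    {"offset":[-0.027,0.033,-0.056],"roll":0,"claw":-0.3},
    {"offset":[-0.027,0.033,-0.056],"roll":0,"claw":-0.3},
    {"offset":[-0.027,0.033,-0.056],"roll":0,"claw":-0.3},
    {"offset":[-0.027,0.033,-0.056],"roll":0,"claw":-0.3},
    {"offset":[-0.027,0.033,-0.056],"roll":0,"claw":-0.3},
    {"offset":[-0.027,0.033,-0.056],"roll":0,"claw":-0.3},
    {"offset":[-0.01,0.03,-0.059],"roll":0,"claw":-0.3},
    {"offset":[-0.01,0.03,-0.059],"roll":0,"claw":-0.3},
    {"offset":[-0.01,0.03,-0.059],"roll":0,"claw":-0.3},
    {"offset":[-0.01,0.03,-0.059],"roll":0,"claw":-0.3},
  ],
)

```text
clock: 8.45
tool_pos: [0.5, 0.2763, 0.4072]
orientation: [-91.5, 70.9, 16.9]
force: [0.7, -0.5, 0.8]
opening: 0.0306
```

```bash
python3 -c "
from nav import *
plan([.43,-.08,.42],roll=-27)"
```

```text
t 8.45 pos [0.5    0.2763 0.4072] tilt 19.1@17 front(-y) az 46.8 F [ 0.6808 -0.5324  0.7588] q [  56.7   -5.2  -14.7   13.2  -66.1 -132.1] op 0.031
[0.43, -0.08, 0.42] delta [-0.068   0.291  -0.2066] n 5 row [-0.0136  0.0582 -0.0413]
```

servo_tool(
  motion=[
    {"offset":[0,0,0],"roll":-9,"claw":-0.3},
    {"offset":[0,0,0],"roll":-9,"claw":-0.3},
    {"offset":[0,0,0],"roll":-9,"claw":-0.3},
    {"offset":[-0.013,0.058,-0.041],"roll":0,"claw":-0.3},
    {"offset":[-0.013,0.058,-0.041],"roll":0,"claw":-0.3},
    {"offset":[-0.013,0.058,-0.041],"roll":0,"claw":-0.3},
  ],
)

```text
clock: 9.2
tool_pos: [0.4638, 0.0927, 0.4129]
orientation: [-118.7, 70.9, 16.8]
force: [0.8, 0.4, 0.1]
opening: 0.031
```

```bash
python3 -c "
from nav import *
plan([.43,-.08,.40],[.43,-.08,.1])"
```

```text
t 9.20 pos [0.4638 0.0927 0.4129] tilt 19.1@17 front(-y) az 46.9 F [0.842  0.3575 0.1495] q [ 42.2 -16.5 -20.7   8.7 -68.5 -88.6] op 0.031
[0.43, -0.08, 0.4] delta [-0.0148  0.1466 -0.0971] n 3 row [-0.0049  0.0489 -0.0324]
[0.43, -0.08, 0.1] delta [0.2834 0.0863 0.0472] n 5 row [0.0567 0.0173 0.0094]
```

servo_tool(
  motion=[
    {"offset":[-0.005,0.049,-0.033],"roll":0,"claw":-0.3},
    {"offset":[-0.005,0.049,-0.033],"roll":0,"claw":-0.3},
    {"offset":[-0.005,0.049,-0.033],"roll":0,"claw":-0.3},
    {"offset":[0,0,0],"roll":0,"claw":-0.3},
  ],
)

```text
clock: 9.7
tool_pos: [0.4304, -0.0854, 0.401]
orientation: [-118.9, 70.8, 15.9]
force: [0.3, 0.7, 0.3]
opening: 0.0308
```

```bash
python3 -c "
from nav import *
plan([.425,-.085,.025])
s=snap('scene','scene2'); print(fitb(s,(.482,-.026)))"
```

```text
t 9.70 pos [ 0.4304 -0.0854  0.401 ] tilt 19.2@16 front(-y) az 46.3 F [0.3016 0.7044 0.3481] q [ 14.1 -18.5 -19.6  -0.6 -69.7 -59.1] op 0.031
[0.425, -0.085, 0.025] delta [0.3535 0.1113 0.0637] n 6 row [0.0589 0.0185 0.0106]
[(0.01, 154, array([ 0.4818, -0.0252])), (0.1, 313, array([ 0.4812, -0.0257]))]
```

View pics/scene2.png

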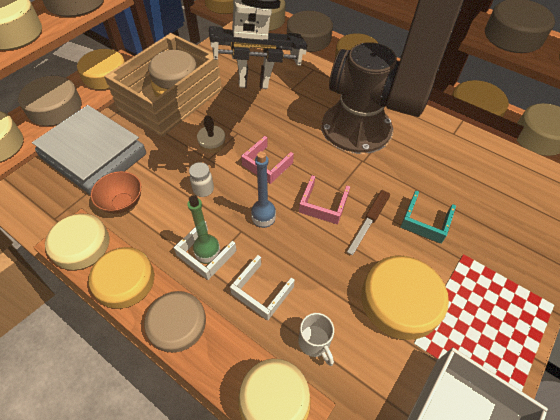

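Everything is undisturbed: the blue bottle is at (262,213), the empty stall at (262,290), and the hand is high at (260,55). I'll descend behind the bottle in stages.

servo_tool(
  motion=[
    {"offset":[0.059,0.0185,0.0105],"roll":0,"claw":-0.3},
    {"offset":[0.059,0.0185,0.0105],"roll":0,"claw":-0.3},
    {"offset":[0.059,0.0185,0.0105],"roll":0,"claw":-0.3},
    {"offset":[0.059,0.0185,0.0105],"roll":0,"claw":-0.3},
    {"offset":[0,0,0],"roll":0,"claw":-0.3},
  ],
)

```text
clock: 10.38
tool_pos: [0.4245, -0.08, 0.146]
orientation: [-118.7, 71.5, 16.8]
force: [-0.2, -0.3, 0.4]
opening: 0.0309
```

```bash
python3 -c "
from nav import *
plan([.425,-.085,.025])
s=snap('scene','scene3'); print(fitb(s,(.482,-.026)))
cv2.imwrite('pics/c3.png',cv2.resize(s['frame'][40:260,150:350],(600,660)[:2])[:600])"
```

```text
t 10.38 pos [ 0.4245 -0.08    0.146 ] tilt 18.5@17 front(-y) az 46.8 F [-0.1713 -0.335   0.3534] q [ 15.2  -9.  -47.1  -1.  -33.4 -58.9] op 0.031
[0.425, -0.085, 0.025] delta [0.1144 0.0369 0.0146] n 2 row [0.0572 0.0184 0.0073]
[(0.01, 148, array([ 0.4819, -0.0252])), (0.1, 310, array([ 0.4809, -0.0257]))]
```

View pics/c3.png

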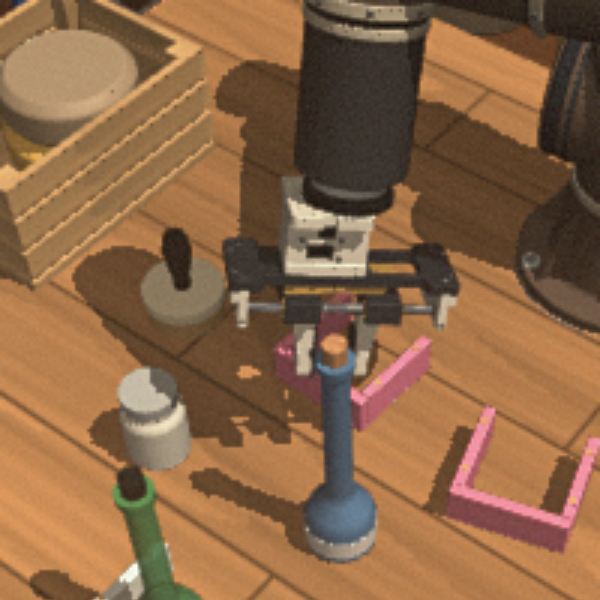

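The hand is behind the bottle at crop (335,350), and its fingers are clear of the pink stall. I continue down.

servo_tool(
  motion=[
    {"offset":[0.04,0.013,0.006],"roll":0,"claw":-0.3},
    {"offset":[0.04,0.013,0.006],"roll":0,"claw":-0.3},
    {"offset":[0,0,0],"roll":0,"claw":-0.3},
  ],
)

```text
clock: 10.8
tool_pos: [0.4276, -0.0825, 0.0649]
orientation: [-118.8, 71.1, 16.6]
force: [-0.1, 0.2, 1.3]
opening: 0.0305
```

```bash
python3 -c "
from nav import *
plan([.429,-.082,.025])"
```

```text
t 10.80 pos [ 0.4276 -0.0825  0.0649] tilt 18.9@17 front(-y) az 46.8 F [-0.095   0.2124  1.3337] q [ 14.5   0.2 -53.4  -2.2 -17.5 -57.1] op 0.030
[0.429, -0.082, 0.025] delta [0.0382 0.01   0.0056] n 1 row [0.0382 0.01   0.0056]
```

servo_tool(
  motion=[
    {"offset":[0.019,0.005,0.003],"roll":0,"claw":-0.3},
    {"offset":[0.019,0.005,0.003],"roll":0,"claw":-0.3},
    {"offset":[0,0,0],"roll":0,"claw":-0.3},
  ],
)

```text
clock: 11.18
tool_pos: [0.4301, -0.0816, 0.0267]
orientation: [-118.9, 70.9, 16.6]
force: [0.0, 0.5, 0.2]
opening: 0.0307
```

```bash
python3 -c "
from nav import *
plan([.46,-.05,.025])
o=ctrl.get_obs();M=R.from_euler('xyz',o['orientation'],degrees=True).as_matrix().T
for a in (0,30,45,61,90): print(a, M@[np.cos(np.radians(a))*.01,np.sin(np.radians(a))*.01,0])
s=snap('scene','scene4'); print(fitb(s,(.482,-.026)))
cv2.imwrite('pics/c4.png',cv2.resize(s['frame'][60:260,150:350],(600,600)))"
```

```text
t 11.18 pos [ 0.4301 -0.0816  0.0267] tilt 19.1@17 front(-y) az 46.8 F [0.0003 0.5384 0.1542] q [ 14.5   5.9 -55.4  -4.   -9.6 -55.2] op 0.031
[0.46, -0.05, 0.025] delta [ 0.0139 -0.0412  0.0021] n 1 row [ 0.0139 -0.0412  0.0021]
0 [ 0.0031 -0.0066 -0.0069]
30 [ 0.0032 -0.0092 -0.0024]
45 [ 0.0029 -0.0096  0.0002]
61 [ 0.0023 -0.0093  0.0029]
90 [ 0.0009 -0.007   0.0071]
[(0.01, 153, array([ 0.4817, -0.0253])), (0.1, 308, array([ 0.4811, -0.0257]))]
```

View pics/c4.png

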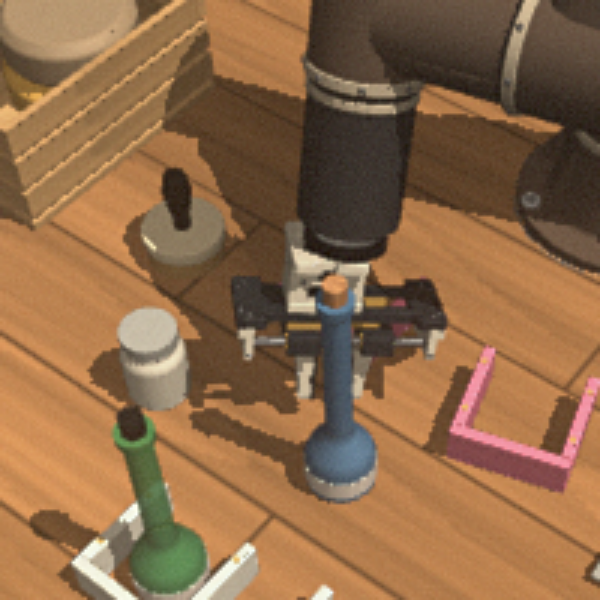

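The hand is low behind the bottle, at 76 mm and azimuth 47.5°, with the neck clear. I start a gentle approach.

servo_tool(
  motion=[
    {"offset":[0.0014,-0.0048,0.0002],"roll":0,"claw":-0.3},
    {"offset":[0.0014,-0.0048,0.0002],"roll":0,"claw":-0.3},
    {"offset":[0.0014,-0.0048,0.0002],"roll":0,"claw":-0.3},
    {"offset":[0.0014,-0.0048,0.0002],"roll":0,"claw":-0.3},
    {"offset":[0.0014,-0.0048,0.0002],"roll":0,"claw":-0.3},
    {"offset":[0.0014,-0.0048,0.0002],"roll":0,"claw":-0.3},
    {"offset":[0.0009,-0.0029,0.0001],"roll":0,"claw":-0.3},
    {"offset":[0.0009,-0.0029,0.0001],"roll":0,"claw":-0.3},
    {"offset":[0.0009,-0.0029,0.0001],"roll":0,"claw":-0.3},
    {"offset":[0.0009,-0.0029,0.0001],"roll":0,"claw":-0.3},
  ],
)

```text
clock: 12.48
tool_pos: [0.4562, -0.0525, 0.0243]
orientation: [-118.8, 71.1, 16.5]
force: [-3.6, -4.1, 2.9]
opening: 0.0306
```

```bash
cat > chk.py <<'E'
from nav import *
import sys
plan()
o=ctrl.get_obs(); g=o['tool_pos'][:2]+.042*np.array([np.cos(np.radians(float(sys.argv[1]))),np.sin(np.radians(float(sys.argv[1])))])
s=snap('scene','s'+sys.argv[2]); f=fitb(s,g); print(f, 'rel',f[1][2]-o['tool_pos'][:2], 'tilt mm', f[1][2]-f[0][2])
q=s['frame']
cv2.imwrite('pics/c%s.png'%sys.argv[2],cv2.resize(q[60:310,150:350],(480,600)))
E
python3 chk.py 47 5
```

```text
t 12.47 pos [ 0.4562 -0.0525  0.0243] tilt 18.9@16 front(-y) az 46.7 F [-3.6149 -4.0684  2.8518] q [ 18.5   7.8 -57.8   6.8  -5.6 -69.9] op 0.031
[(0.01, 163, array([ 0.4818, -0.0252])), (0.1, 319, array([ 0.4812, -0.0255]))] rel [0.025  0.0271] tilt mm [-0.0006 -0.0003]
```

View pics/c5.png

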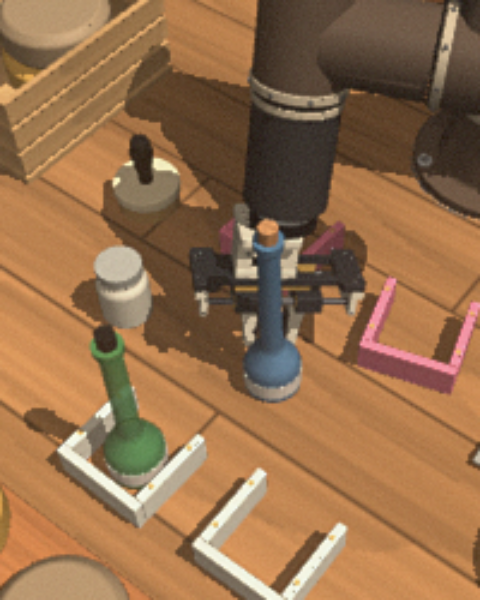

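servo_tool(
  motion=[
    {"offset":[0,0,0],"roll":0,"claw":-0.3},
    {"offset":[-0.0005,-0.0041,0.001],"roll":0,"claw":-0.3},
    {"offset":[-0.0005,-0.0041,0.001],"roll":0,"claw":-0.3},
    {"offset":[-0.0005,-0.0041,0.001],"roll":0,"claw":-0.3},
  ],
)

```text
clock: 13.02
tool_pos: [0.4625, -0.0418, 0.0293]
orientation: [-118.7, 71.1, 16.7]
force: [-3.2, -3.5, 0.3]
opening: 0.0307
```

```bash
python3 chk.py 47 6
```

```text
t 13.03 pos [ 0.4625 -0.0418  0.0293] tilt 18.9@17 front(-y) az 46.7 F [-3.2302 -3.4986  0.2997] q [ 19.7   7.4 -58.2  10.   -5.6 -74.2] op 0.031
[(0.01, 134, array([ 0.4889, -0.0155])), (0.1, 279, array([ 0.4958, -0.007 ]))] rel [0.0333 0.0348] tilt mm [0.0069 0.0085]
```

The bottle is leaning about 0.08 rad, so I back off gently right away.

servo_tool(
  motion=[
    {"offset":[-0.0006,0.002,0],"roll":0,"claw":-0.3},
    {"offset":[-0.0006,0.002,0],"roll":0,"claw":-0.3},
    {"offset":[-0.0006,0.002,0],"roll":0,"claw":-0.3},
    {"offset":[-0.0006,0.002,0],"roll":0,"claw":-0.3},
    {"offset":[-0.0009,0.003,0],"roll":0,"claw":-0.3},
    {"offset":[-0.0009,0.003,0],"roll":0,"claw":-0.3},
  ],
)

```text
clock: 13.82
tool_pos: [0.4522, -0.0521, 0.0294]
orientation: [-118.7, 71.0, 16.7]
force: [1.1, -0.8, -0.8]
opening: 0.0308
```

```bash
python3 chk.py 47 7; python3 - <<'E'
import cv2
a=[cv2.imread(f'pics/s{i}.png')[80:240,190:320] for i in (6,7)]
cv2.imwrite('pics/ab.png',cv2.resize(cv2.hconcat(a),(780,480),interpolation=cv2.INTER_CUBIC))
E
```

```text
t 13.82 pos [ 0.4522 -0.0521  0.0294] tilt 19.0@17 front(-y) az 46.7 F [ 1.1255 -0.8092 -0.7848] q [ 18.8   6.7 -57.7   5.9  -6.8 -69.2] op 0.031
[(0.01, 148, array([ 0.488 , -0.0167])), (0.1, 307, array([ 0.4871, -0.0171]))] rel [0.0349 0.035 ] tilt mm [-0.0009 -0.0004]
```

View pics/ab.png

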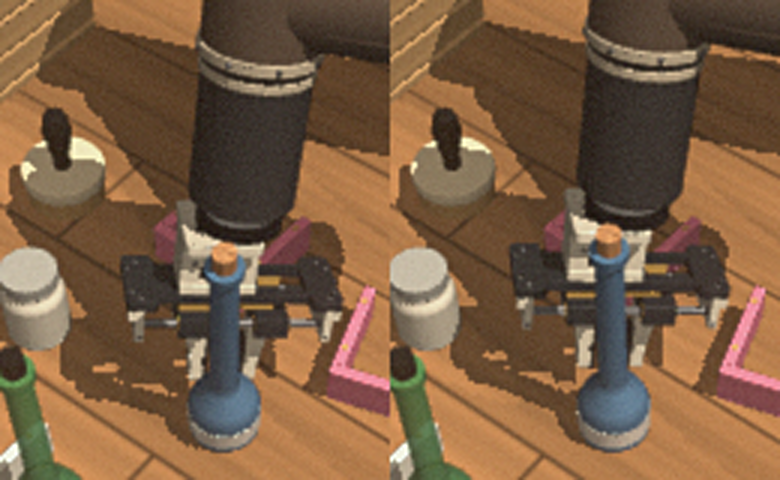

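The bottle is upright again at about (0.487,−0.017). It tipped because I was raising the hand while in contact, with contact already near 32 mm. Joint 3 is also close to its fold limit of −58.3°, so I'll fit a simple kinematic model and plan a lower, horizontal push within range.

```bash
cat > kin.py <<'E'
import numpy as np
from scipy.optimize import least_squares
from scipy.spatial.transform import Rotation as R
D=[([-56.489,20.589,.638,-.0166,-70.136,-16.508],[.19723,-.64508,.22569],[6.376,89.911,113.373]),
([-37.008,37.6075,37.5772,.0072,-90.0898,-36.1332],[.5473,-.6528,.2971],[39.5,89.9,146.4]),
([-38.3305,56.4418,71.3983,.4349,-104.1947,-34.6779],[.6276,-.7442,.2744],[-174.2,89.1,-67.3]),
([-38.1895,58.4931,71.7111,2.4462,-95.2689,-34.5038],[.669,-.7905,.2531],[-162.2,81.7,-55.3]),
([15.1,8.7,3.3,7.7,-81.6,-89.1],[.6178,-.0824,.4012],[-160.3,81.8,-53.4]),
([68.2,57.5,71.7,14.7,-91.9,-137.7],[.641,.8444,.3262],[-91.3,70.9,17.1]),
([56.7,-5.2,-14.7,13.2,-66.1,-132.1],[.5,.2763,.4072],[-91.5,70.9,16.9]),
([14.1,-18.5,-19.6,-.6,-69.7,-59.1],[.4304,-.0854,.401],[-118.9,70.8,15.9]),
([15.2,-9,-47.1,-1,-33.4,-58.9],[.4245,-.08,.146],[-118.7,71.5,16.8]),
([14.5,5.9,-55.4,-4,-9.6,-55.2],[.4301,-.0816,.0267],[-118.9,70.9,16.6]),
([19.7,7.4,-58.2,10,-5.6,-74.2],[.4625,-.0418,.0293],[-118.7,71.1,16.7])]
E_=lambda a,d:R.from_euler(a,d,degrees=True)
def fk(q,p,s4,s6):
    a,h,l2,l3,d,L,z6=p
    b=E_('z',q[0]); f=b*E_('y',q[1]-q[2]); w=f*E_('x',s4*q[3])*E_('y',-q[4])
    pos=b.apply([a,0,h])+ (b*E_('y',q[1])).apply([0,0,l2])+f.apply([l3,0,0])+w.apply([L,d,0])
    return pos,w*E_('x',s6*q[5]+z6)
def res(p,s4,s6):
    o=[]
    for q,t,e in D:
        x,r=fk(q,p,s4,s6); o+=list((x-t)*10)+list((r.inv()*R.from_euler('xyz',e,degrees=True)).as_rotvec())
    return np.array(o)
best=None
for s4 in(1,-1):
  for s6 in(1,-1):
    for d in(.15,-.15):
      for z6 in (0,90,180,270):
        x=least_squares(res,[0,.25,.5,.5,d,.3,z6],args=(s4,s6),x_scale=[.1,.1,.1,.1,.1,.1,50])
        if best is None or x.cost<best[0].cost: best=(x,s4,s6)
x,s4,s6=best; P=x.x
lo=[-176,-82,-58.2,-173,-174,-.3,-173]; 
def ik(pos,rot,q0):
    LO=np.array([-176,-82,-75,-173,-174.,-173]);HI=np.array([176,121,71.7,95,-.2,173])
    f=lambda q:np.r_[(fk(q,P,s4,s6)[0]-pos)*10,(fk(q,P,s4,s6)[1].inv()*rot).as_rotvec()*3]
    r=least_squares(f,np.clip(q0,LO+.01,HI-.01),bounds=(LO,HI)); return r.x,r.cost
if __name__=='__main__': print(best[0].cost,P,s4,s6,np.abs(res(P,s4,s6)).max())
E
cat > t.py <<'E'
from kin import *
print(x.cost,P,s4,s6,abs(res(P,s4,s6)).max())
def mk(tilt,taz,faz):
    X=np.array([np.sin(np.radians(tilt))*np.cos(np.radians(taz)),np.sin(np.radians(tilt))*np.sin(np.radians(taz)),-np.cos(np.radians(tilt))])
    f=np.array([np.cos(np.radians(faz)),np.sin(np.radians(faz)),0]); f=f-X*(f@X); f/=np.linalg.norm(f); Y=-f
    return R.from_matrix(np.c_[X,Y,np.cross(X,Y)])
q=[19.,7,-57.7,6,-6.8,-69]
for tilt in(19,14,10):
  for z in(.013,.03):
    for p in((.452,-.052),(.47,-.03),(.50,.0),(.53,.05)):
        qq,c=ik(np.array([*p,z]),mk(tilt,17,46.8),q); print(tilt,z,p,qq.round(1),'%.1e'%c)
E
python3 t.py
```

```text
9.492683917939708e-05 [-4.14887422e-04  1.98950712e-01  6.01625192e-01  4.63880860e-01
 -1.91864621e-01  3.78187158e-01  1.80001987e+02] -1 -1 0.005153590810573205
19 0.013 (0.452, -0.052) [ 18.1   9.1 -60.5  10.9  -1.4 -70.7] 1.5e-05
19 0.013 (0.47, -0.03) [ 20.   10.3 -59.2  12.8  -1.8 -74.5] 5.4e-04
19 0.013 (0.5, 0.0) [ 22.   12.3 -56.8  16.3  -2.4 -79.8] 1.6e-03
19 0.013 (0.53, 0.05) [ 25.6  14.4 -54.6  22.2  -3.2 -89.2] 4.6e-03
19 0.03 (0.452, -0.052) [ 18.8   6.6 -57.2   4.7  -7.3 -65.2] 5.4e-20
19 0.03 (0.47, -0.03) [ 20.2   7.6 -60.   17.   -3.5 -78.8] 1.5e-26
19 0.03 (0.5, 0.0) [ 21.2   9.8 -59.   24.7  -2.6 -87.5] 1.5e-04
19 0.03 (0.53, 0.05) [ 24.6  12.  -56.8  30.7  -3.4 -96.7] 1.3e-03
14 0.013 (0.452, -0.052) [ 18.8  10.1 -53.1   1.9 -12.8 -63. ] 9.7e-20
14 0.013 (0.47, -0.03) [ 21.2  11.2 -52.5   4.8 -12.3 -68.2] 3.5e-27
14 0.013 (0.5, 0.0) [ 23.7  13.3 -50.2   7.4 -12.6 -73.2] 3.6e-29
14 0.013 (0.53, 0.05) [ 28.   15.5 -48.3  12.2 -12.6 -82.1] 4.4e-26
14 0.03 (0.452, -0.052) [ 18.8   7.8 -51.9   1.5 -16.3 -62.6] 7.1e-23
14 0.03 (0.47, -0.03) [ 21.2   9.1 -51.1   3.7 -15.9 -67.2] 1.3e-28
14 0.03 (0.5, 0.0) [ 23.8  11.3 -48.7   5.9 -16.2 -71.7] 4.6e-29
14 0.03 (0.53, 0.05) [ 28.3  13.7 -46.5   9.7 -16.3 -79.7] 1.5e-24
10 0.013 (0.452, -0.052) [ 18.6  11.3 -49.5   0.9 -19.2 -62.2] 1.3e-29
10 0.013 (0.47, -0.03) [ 21.   12.4 -48.2   2.1 -19.4 -65.7] 3.6e-27
10 0.013 (0.5, 0.0) [ 23.4  14.6 -45.3   3.2 -20.2 -69.2] 1.1e-28
10 0.013 (0.53, 0.05) [ 27.9  16.9 -42.2   5.2 -21.1 -75.4] 5.1e-20
10 0.03 (0.452, -0.052) [ 18.6   9.2 -48.4   0.7 -22.4 -62.1] 2.1e-27
10 0.03 (0.47, -0.03) [ 21.   10.4 -47.1   1.8 -22.5 -65.4] 2.8e-27
10 0.03 (0.5, 0.0) [ 23.5  12.7 -44.2   2.8 -23.2 -68.8] 1.3e-26
10 0.03 (0.53, 0.05) [ 27.9  15.2 -41.1   4.6 -24.  -74.8] 1.2e-26
```

The model fits to within 0.5 mm. At 19° of lean the low push runs into the fold limit, while 14–16° is feasible. I'll draw back and up, then use the fold limit to trim the lean to about 16°.

```bash
python3 -c "
from nav import *
plan([.425,-.08,.05],[.39,-.09,.13],[.34,-.105,.13])"
```

```text
t 13.88 pos [ 0.4518 -0.0523  0.0293] tilt 18.9@17 front(-y) az 46.7 F [-0.4011  0.1857 -0.1057] q [ 18.8   6.7 -57.7   5.8  -6.8 -69.1] op 0.031
[0.425, -0.08, 0.05] delta [-0.0305  0.031  -0.0045] n 1 row [-0.0305  0.031  -0.0045]
[0.39, -0.09, 0.13] delta [-0.0875  0.0072  0.0045] n 2 row [-0.0437  0.0036  0.0022]
[0.34, -0.105, 0.13] delta [-0.0169  0.0433  0.0237] n 1 row [-0.0169  0.0433  0.0237]
```

servo_tool(
  motion=[
    {"offset":[-0.0305,0.031,-0.0045],"roll":0,"claw":-0.45},
    {"offset":[-0.044,0.0036,0.0022],"roll":0,"claw":-0.45},
    {"offset":[-0.044,0.0036,0.0022],"roll":0,"claw":-0.45},
    {"offset":[-0.008,0.022,0.012],"roll":0,"claw":-0.45},
    {"offset":[0,0,0],"roll":0,"claw":-0.45},
  ],
)

```text
clock: 14.5
tool_pos: [0.3639, -0.0977, 0.1304]
orientation: [-118.6, 70.9, 16.7]
force: [0.3, -0.5, -0.3]
opening: 0.024
```

```bash
python3 -c "
from nav import *
plan([.33,-.11,.13])"
```

```text
t 14.50 pos [ 0.3639 -0.0977  0.1304] tilt 19.1@17 front(-y) az 46.7 F [ 0.2898 -0.5322 -0.2997] q [ 14.8 -15.1 -53.7  -1.2 -32.4 -58.6] op 0.024
[0.33, -0.11, 0.13] delta [-0.0114  0.031   0.0146] n 1 row [-0.0114  0.031   0.0146]
```

servo_tool(
  motion=[
    {"offset":[-0.009,0.025,0.014],"roll":0,"claw":-0.45},
    {"offset":[-0.009,0.025,0.014],"roll":0,"claw":-0.45},
    {"offset":[0,0,0],"roll":0,"claw":-0.45},
  ],
)

```text
clock: 14.88
tool_pos: [0.3063, -0.1144, 0.128]
orientation: [-118.6, 71.0, 16.7]
force: [0.4, 0.2, 0.3]
opening: 0.0241
```

```bash
python3 -c "
from nav import *
plan([.33,-.11,.13])"
```

```text
t 14.88 pos [ 0.3063 -0.1144  0.128 ] tilt 19.0@17 front(-y) az 46.7 F [0.4136 0.1837 0.3228] q [ 14.3 -22.7 -57.5  -1.3 -36.3 -58. ] op 0.024
[0.33, -0.11, 0.13] delta [ 0.0059 -0.0192 -0.0135] n 1 row [ 0.0059 -0.0192 -0.0135]
```

servo_tool(
  motion=[
    {"offset":[-0.009,0.025,0.014],"roll":0,"claw":-0.45},
    {"offset":[-0.009,0.025,0.014],"roll":0,"claw":-0.45},
    {"offset":[0,0,0],"roll":0,"claw":-0.45},
  ],
)

```text
clock: 15.25
tool_pos: [0.2514, -0.1347, 0.1293]
orientation: [-117.6, 71.1, 17.8]
force: [0.8, -0.7, -0.0]
opening: 0.0239
```

```bash
python3 -c "
from nav import *
plan([.33,-.11,.13])"
```

```text
t 15.25 pos [ 0.2514 -0.1347  0.1293] tilt 18.9@18 front(-y) az 46.7 F [ 0.7571 -0.7009 -0.0242] q [  9.1 -29.1 -58.2  -4.1 -42.3 -51.2] op 0.024
[0.33, -0.11, 0.13] delta [ 0.0261 -0.0691 -0.0366] n 2 row [ 0.0131 -0.0345 -0.0183]
```

servo_tool(
  motion=[
    {"offset":[-0.009,0.025,0.014],"roll":0,"claw":-0.45},
    {"offset":[-0.009,0.025,0.014],"roll":0,"claw":-0.45},
  ],
)

```text
clock: 15.5
tool_pos: [0.1946, -0.1521, 0.1284]
orientation: [-117.4, 71.1, 18.1]
force: [-0.1, -0.0, -0.2]
opening: 0.0245
```

```bash
python3 -c "
from nav import *
plan([.33,-.11,.13])"
```

```text
t 15.50 pos [ 0.1946 -0.1521  0.1284] tilt 18.9@18 front(-y) az 46.9 F [-0.13   -0.0372 -0.242 ] q [ -0.1 -33.7 -57.8  -7.8 -48.2 -40. ] op 0.024
[0.33, -0.11, 0.13] delta [ 0.0444 -0.1186 -0.0639] n 2 row [ 0.0222 -0.0593 -0.0319]
```

```bash
cat > t2.py <<'E'
from kin import *
from t import mk
rot=mk(18.9,17.5,46.8)
for z in (.09,.13,.2):
  for yy in (-.1,0,.05,.1,.15,.2,.25):
    s=''
    q=np.array([20.,0,-50,0,-20,-65])
    for xx in (.5,.46,.42,.38,.34,.30):
        qq,c=ik(np.array([xx,yy,z]),rot,q); s+=' %.0f/%.0f%s'%(qq[2],qq[4],'' if c<1e-6 else '*'); q=qq
    print(z,yy,s)
E
python3 t2.py | tail -21
```

```text
0.09 -0.1  -41/-25 -45/-25 -50/-24 -55/-24 -59/-25 -64/-28
0.09 0  -49/-19 -55/-18 -61/-18 -66/-19 -71/-24 -75/-38
0.09 0.05  -52/-17 -58/-16 -64/-16 -69/-18 -73/-24 -75/-40*
0.09 0.1  -54/-16 -60/-15 -65/-15 -70/-18 -73/-23 -75/-37*
0.09 0.15  -55/-15 -61/-14 -65/-15 -69/-17 -72/-22 -75/-31
0.09 0.2  -55/-15 -60/-15 -64/-16 -68/-18 -71/-21 -73/-28
0.09 0.25  -53/-16 -58/-16 -62/-17 -65/-18 -68/-21 -70/-26
0.13 -0.1  -38/-31 -43/-31 -47/-31 -51/-32 -55/-34 -60/-38
0.13 0  -45/-27 -50/-27 -55/-27 -60/-30 -65/-35 -69/-51
0.13 0.05  -48/-25 -53/-25 -58/-27 -62/-30 -67/-36 -70/-55
0.13 0.1  -49/-25 -54/-25 -59/-26 -63/-29 -67/-36 -70/-50
0.13 0.15  -49/-24 -54/-24 -59/-26 -63/-29 -66/-34 -69/-44
0.13 0.2  -48/-24 -53/-25 -58/-26 -61/-29 -64/-33 -67/-39
0.13 0.25  -47/-25 -51/-25 -55/-26 -59/-28 -62/-32 -64/-36
0.2 -0.1  -33/-42 -37/-42 -41/-43 -44/-45 -48/-47 -51/-51
0.2 0  -39/-39 -43/-39 -47/-41 -52/-44 -56/-50 -60/-65
0.2 0.05  -40/-38 -45/-39 -49/-41 -53/-44 -57/-51 -61/-70
0.2 0.1  -41/-37 -46/-38 -50/-40 -54/-44 -58/-51 -61/-64
0.2 0.15  -41/-37 -46/-38 -50/-40 -53/-44 -57/-49 -59/-59
0.2 0.2  -40/-37 -45/-38 -49/-40 -52/-43 -55/-47 -58/-54
0.2 0.25  -39/-37 -43/-38 -47/-40 -50/-42 -53/-46 -55/-50
```

```bash
python3 -c "
from nav import *
plan([.30,-.10,.36],[.45,.17,.36],[.45,.17,.13],[.36,.17,.13])"
```

```text
t 15.50 pos [ 0.1946 -0.1521  0.1284] tilt 18.9@18 front(-y) az 46.9 F [-0.13   -0.0372 -0.242 ] q [ -0.1 -33.7 -57.8  -7.8 -48.2 -40. ] op 0.024
[0.3, -0.1, 0.36] delta [-0.1815 -0.1719 -0.0704] n 4 row [-0.0454 -0.043  -0.0176]
[0.45, 0.17, 0.36] delta [ 0.0733 -0.287   0.0875] n 5 row [ 0.0147 -0.0574  0.0175]
[0.45, 0.17, 0.13] delta [0.2176 0.066  0.0343] n 4 row [0.0544 0.0165 0.0086]
[0.36, 0.17, 0.13] delta [-0.0277  0.0589  0.0621] n 2 row [-0.0138  0.0295  0.0311]
```

servo_tool(
  motion=[
    {"offset":[-0.0454,-0.043,-0.0176],"roll":0,"claw":-0.45},
    {"offset":[-0.0454,-0.043,-0.0176],"roll":0,"claw":-0.45},
    {"offset":[-0.0454,-0.043,-0.0176],"roll":0,"claw":-0.45},
    {"offset":[-0.0454,-0.043,-0.0176],"roll":0,"claw":-0.45},
    {"offset":[0.0147,-0.0574,0.0175],"roll":0,"claw":-0.45},
    {"offset":[0.0147,-0.0574,0.0175],"roll":0,"claw":-0.45},
    {"offset":[0.0147,-0.0574,0.0175],"roll":0,"claw":-0.45},
    {"offset":[0.0147,-0.0574,0.0175],"roll":0,"claw":-0.45},
    {"offset":[0.0147,-0.0574,0.0175],"roll":0,"claw":-0.45},
    {"offset":[0,0,0],"roll":0,"claw":-0.45},
  ],
)

```text
clock: 16.75
tool_pos: [0.442, 0.1581, 0.3484]
orientation: [-117.9, 71.5, 17.7]
force: [-1.1, -0.4, -0.6]
opening: 0.0242
```

```bash
python3 -c "
from nav import *
plan([.45,.17,.13],[.36,.17,.13])"
```

```text
t 16.75 pos [0.442  0.1581 0.3484] tilt 18.5@18 front(-y) az 46.9 F [-1.1    -0.3648 -0.6326] q [  52.9  -15.9  -29.6   12.   -61.6 -101.6] op 0.024
[0.45, 0.17, 0.13] delta [0.2106 0.0478 0.0354] n 4 row [0.0527 0.012  0.0089]
[0.36, 0.17, 0.13] delta [-0.0273  0.059   0.0622] n 2 row [-0.0136  0.0295  0.0311]
```

servo_tool(
  motion=[
    {"offset":[0.053,0.012,0.009],"roll":0,"claw":-0.45},
    {"offset":[0.053,0.012,0.009],"roll":0,"claw":-0.45},
    {"offset":[0.053,0.012,0.009],"roll":0,"claw":-0.45},
    {"offset":[0.053,0.012,0.009],"roll":0,"claw":-0.45},
    {"offset":[-0.014,0.03,0.031],"roll":0,"claw":-0.45},
    {"offset":[-0.007,0.015,0.015],"roll":0,"claw":-0.45},
  ],
)

```text
clock: 17.5
tool_pos: [0.388, 0.1688, 0.1405]
orientation: [-116.8, 72.3, 18.6]
force: [-0.6, -0.2, 0.3]
opening: 0.0237
```

```bash
python3 -c "
from nav import *
plan([.45,.17,.13],[.36,.17,.13])"
```

```text
t 17.50 pos [0.388  0.1688 0.1405] tilt 17.7@19 front(-y) az 46.6 F [-0.6414 -0.2323  0.3094] q [  60.3  -11.2  -58.1   22.5  -31.7 -122.9] op 0.024
[0.45, 0.17, 0.13] delta [ 0.0279 -0.039  -0.0407] n 1 row [ 0.0279 -0.039  -0.0407]
[0.36, 0.17, 0.13] delta [-0.0259  0.0595  0.0624] n 2 row [-0.0129  0.0298  0.0312]
```

Saturation has begun (17.7°). A little more inward will do it.

servo_tool(
  motion=[
    {"offset":[-0.009,0.02,0.02],"roll":0,"claw":-0.45},
    {"offset":[0,0,0],"roll":0,"claw":-0.45},
  ],
)

```text
clock: 17.75
tool_pos: [0.3635, 0.1701, 0.1502]
orientation: [-115.6, 72.9, 20.0]
force: [-0.1, 0.1, 0.0]
opening: 0.0242
```

```bash
python3 -c "
from nav import *
plan()"
```

```text
t 17.75 pos [0.3635 0.1701 0.1502] tilt 17.1@20 front(-y) az 46.6 F [-0.1186  0.1467  0.0202] q [  65.1  -14.9  -58.2   20.6  -36.3 -125.1] op 0.024
```

servo_tool(
  motion=[
    {"offset":[-0.009,0.022,0.022],"roll":0,"claw":-0.45},
    {"offset":[0,0,0],"roll":0,"claw":-0.45},
  ],
)

```text
clock: 18.0
tool_pos: [0.3371, 0.1714, 0.1592]
orientation: [-115.2, 73.7, 20.4]
force: [0.2, -0.1, -1.0]
opening: 0.0242
```

```bash
python3 - <<'E'
from nav import *
plan([.43,.12,.36],[.39,-.1,.36],[.43,-.075,.013])
from t import mk
from kin import ik
o=ctrl.get_obs(); rot=R.from_euler('xyz',o['orientation'],degrees=True)
q=np.array([19.,7,-55,3,-8,-65])
for p in((.43,-.075),(.452,-.052),(.47,-.03),(.50,.0),(.53,.05),(.54,.07)):
  for z in(.012,.018):
    qq,c=ik(np.array([*p,z]),rot,q); print(p,z,qq.round(1),'%.0e'%c); q=qq
E
```

```text
t 18.00 pos [0.3371 0.1714 0.1592] tilt 16.3@20 front(-y) az 46.5 F [ 0.1898 -0.0763 -1.0119] q [  71.   -18.7  -58.2   19.   -41.6 -128.7] op 0.024
[0.43, 0.12, 0.36] delta [-0.1735 -0.0766 -0.1251] n 3 row [-0.0578 -0.0255 -0.0417]
[0.39, -0.1, 0.36] delta [-0.032   0.1811 -0.1272] n 4 row [-0.008   0.0453 -0.0318]
[0.43, -0.075, 0.013] delta [0.3461 0.0438 0.031 ] n 6 row [0.0577 0.0073 0.0052]
9.492683917939708e-05 [ -0.0004   0.199    0.6016   0.4639  -0.1919   0.3782 180.002 ] -1 -1 0.005153590810573205
19 0.013 (0.452, -0.052) [ 18.1   9.1 -60.5  10.9  -1.4 -70.7] 1.5e-05
19 0.013 (0.47, -0.03) [ 20.   10.3 -59.2  12.8  -1.8 -74.5] 5.4e-04
19 0.013 (0.5, 0.0) [ 22.   12.3 -56.8  16.3  -2.4 -79.8] 1.6e-03
19 0.013 (0.53, 0.05) [ 25.6  14.4 -54.6  22.2  -3.2 -89.2] 4.6e-03
19 0.03 (0.452, -0.052) [ 18.8   6.6 -57.2   4.7  -7.3 -65.2] 5.4e-20
19 0.03 (0.47, -0.03) [ 20.2   7.6 -60.   17.   -3.5 -78.8] 1.5e-26
19 0.03 (0.5, 0.0) [ 21.2   9.8 -59.   24.7  -2.6 -87.5] 1.5e-04
19 0.03 (0.53, 0.05) [ 24.6  12.  -56.8  30.7  -3.4 -96.7] 1.3e-03
14 0.013 (0.452, -0.052) [ 18.8  10.1 -53
[... 1110 characters left out ...]
0
(0.43, -0.075) 0.018 [ 14.3   7.9 -52.2  -7.1 -13.9 -52. ] 2e-29
(0.452, -0.052) 0.012 [ 17.6  10.  -52.1  -4.  -11.6 -58.2] 8e-21
(0.452, -0.052) 0.018 [ 17.6   9.2 -51.9  -3.6 -12.7 -58.6] 4e-27
(0.47, -0.03) 0.012 [ 20.4  11.1 -52.1  -0.1 -10.5 -64.6] 4e-20
(0.47, -0.03) 0.018 [ 20.4  10.3 -51.7  -0.1 -11.7 -64.6] 7e-24
(0.5, 0.0) 0.012 [ 23.1  13.1 -50.6   4.3 -10.  -71.6] 1e-19
(0.5, 0.0) 0.018 [ 23.1  12.4 -50.1   3.8 -11.3 -71.2] 5e-23
(0.53, 0.05) 0.012 [ 27.4  15.2 -50.6  13.5  -8.3 -84.8] 1e-20
(0.53, 0.05) 0.018 [ 27.6  14.5 -49.6  11.6 -10.  -83.1] 2e-28
(0.54, 0.07) 0.012 [ 28.8  15.9 -50.6  17.4  -7.8 -90. ] 2e-24
(0.54, 0.07) 0.018 [ 29.1  15.3 -49.3  14.6  -9.6 -87.6] 4e-24
```

servo_tool(
  motion=[
    {"offset":[-0.058,-0.0255,-0.042],"roll":0,"claw":-0.45},
    {"offset":[-0.058,-0.0255,-0.042],"roll":0,"claw":-0.45},
    {"offset":[-0.058,-0.0255,-0.042],"roll":0,"claw":-0.45},
    {"offset":[-0.008,0.045,-0.032],"roll":0,"claw":-0.45},
    {"offset":[-0.008,0.045,-0.032],"roll":0,"claw":-0.45},
    {"offset":[-0.008,0.045,-0.032],"roll":0,"claw":-0.45},
    {"offset":[-0.008,0.045,-0.032],"roll":0,"claw":-0.45},
    {"offset":[0,0,0],"roll":0,"claw":-0.45},
    {"offset":[0.057,0.007,0.005],"roll":0,"claw":-0.45},
    {"offset":[0.057,0.007,0.005],"roll":0,"claw":-0.45},
    {"offset":[0.057,0.007,0.005],"roll":0,"claw":-0.45},
  ],
)

```text
clock: 19.38
tool_pos: [0.3962, -0.0797, 0.1522]
orientation: [-115.7, 73.7, 19.8]
force: [1.1, 1.5, -0.6]
opening: 0.0241
```

```bash
python3 -c "
from nav import *
plan([.43,-.075,.015])"
```

```text
t 19.38 pos [ 0.3962 -0.0797  0.1522] tilt 16.3@20 front(-y) az 46.5 F [ 1.0617  1.4953 -0.6283] q [ 15.7 -11.6 -46.9  -1.9 -38.5 -58.9] op 0.024
[0.43, -0.075, 0.015] delta [ 0.141   0.0088 -0.0036] n 3 row [ 0.047   0.0029 -0.0012]
```

servo_tool(
  motion=[
    {"offset":[0.047,0.003,-0.0012],"roll":0,"claw":-0.45},
    {"offset":[0.047,0.003,-0.0012],"roll":0,"claw":-0.45},
    {"offset":[0.03,0.002,-0.001],"roll":0,"claw":-0.45},
    {"offset":[0.016,0.001,0],"roll":0,"claw":-0.45},
    {"offset":[0,0,0],"roll":0,"claw":-0.45},
  ],
)

```text
clock: 20.0
tool_pos: [0.4279, -0.0751, 0.0156]
orientation: [-115.5, 74.1, 20.1]
force: [-0.7, 0.6, 0.4]
opening: 0.0243
```

```bash
cat >> nav.py <<'E'
def dirs(*azs,mm=5,up=0):
    o=ctrl.get_obs();M=R.from_euler('xyz',o['orientation'],degrees=True).as_matrix().T
    for a in azs: print('az',a,(M@[np.cos(np.radians(a))*mm/1000,np.sin(np.radians(a))*mm/1000,up/1000]).round(5))
    print('down 1mm',(M@[0,0,-.001]).round(5))
E
sed -i 's/^plan()/plan(); dirs(30,46,60,75)/' chk.py; python3 chk.py 47 8
```

```text
t 20.00 pos [ 0.4279 -0.0751  0.0156] tilt 15.9@20 front(-y) az 46.4 F [-0.6735  0.6185  0.3762] q [ 14.6   8.1 -52.7  -6.5 -13.4 -53. ] op 0.024
az 30 [ 0.0014 -0.0046 -0.0013]
az 46 [ 0.0012 -0.0048  0.0001]
az 60 [ 0.001  -0.0047  0.0013]
az 75 [ 0.0008 -0.0043  0.0025]
down 1mm [0.001  0.0003 0.0001]
[(0.01, 46, array([ 0.4482, -0.0498])), (0.1, 478, array([ 0.4284, -0.0857]))] rel [ 0.0005 -0.0106] tilt mm [-0.0198 -0.036 ]
```

View pics/c8.png

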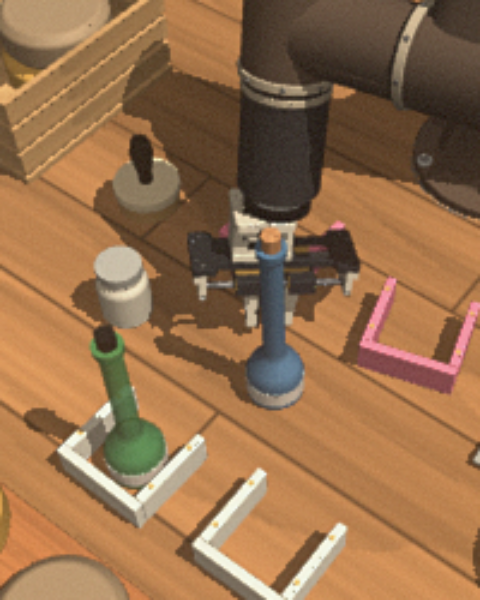

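The bottle is upright at crop (274,380), with the hand low behind it. Now an approach with no raising, then slow contact.

servo_tool(
  motion=[
    {"offset":[0.0012,-0.0048,0.0001],"roll":0,"claw":-0.45},
    {"offset":[0.0012,-0.0048,0.0001],"roll":0,"claw":-0.45},
    {"offset":[0.0012,-0.0048,0.0001],"roll":0,"claw":-0.45},
    {"offset":[0.0012,-0.0048,0.0001],"roll":0,"claw":-0.45},
    {"offset":[0.0012,-0.0048,0.0001],"roll":0,"claw":-0.45},
    {"offset":[0.0012,-0.0048,0.0001],"roll":0,"claw":-0.45},
    {"offset":[0.0006,-0.0024,0],"roll":0,"claw":-0.45},
    {"offset":[0.0006,-0.0024,0],"roll":0,"claw":-0.45},
    {"offset":[0.0006,-0.0024,0],"roll":0,"claw":-0.45},
    {"offset":[0.0006,-0.0024,0],"roll":0,"claw":-0.45},
    {"offset":[0.0006,-0.0024,0],"roll":0,"claw":-0.45},
    {"offset":[0.0006,-0.0024,0],"roll":0,"claw":-0.45},
  ],
)

```text
clock: 21.55
tool_pos: [0.4589, -0.0437, 0.0176]
orientation: [-115.5, 73.9, 20.0]
force: [-3.6, -3.0, 2.3]
opening: 0.024
```

```bash
python3 chk.py 47 9
```

```text
t 21.55 pos [ 0.4589 -0.0437  0.0176] tilt 16.1@20 front(-y) az 46.4 F [-3.6331 -2.9714  2.2927] q [ 18.8   9.7 -52.2  -1.5 -12.1 -61.9] op 0.024
az 30 [ 0.0014 -0.0046 -0.0013]
az 46 [ 0.0013 -0.0048  0.0001]
az 60 [ 0.0011 -0.0047  0.0013]
az 75 [ 0.0008 -0.0043  0.0025]
down 1mm [0.001  0.0003 0.0001]
[(0.01, 166, array([ 0.488 , -0.0168])), (0.1, 317, array([ 0.4873, -0.0173]))] rel [0.0283 0.0264] tilt mm [-0.0007 -0.0005]
```

servo_tool(
  motion=[
    {"offset":[0.0009,-0.0024,0],"roll":0,"claw":-0.45},
    {"offset":[0.0009,-0.0024,0],"roll":0,"claw":-0.45},
    {"offset":[0.0009,-0.0024,0],"roll":0,"claw":-0.45},
    {"offset":[0.0009,-0.0024,0],"roll":0,"claw":-0.45},
  ],
)

```text
clock: 22.1
tool_pos: [0.4645, -0.0378, 0.0162]
orientation: [-115.5, 74.0, 19.9]
force: [-6.5, -8.9, 9.0]
opening: 0.0241
```

```bash
python3 chk.py 47 10
```

```text
t 22.10 pos [ 0.4645 -0.0378  0.0162] tilt 16.0@20 front(-y) az 46.3 F [-6.5427 -8.8935  9.0456] q [ 19.6  10.2 -52.   -0.5 -11.8 -63.6] op 0.024
az 30 [ 0.0014 -0.0046 -0.0013]
az 46 [ 0.0012 -0.0048  0.0001]
az 60 [ 0.001  -0.0047  0.0013]
az 75 [ 0.0008 -0.0043  0.0025]
down 1mm [0.001  0.0003 0.0001]
[(0.01, 165, array([ 0.492 , -0.0106])), (0.1, 324, array([ 0.4914, -0.0112]))] rel [0.0269 0.0266] tilt mm [-0.0006 -0.0005]
```

The bottle now slides upright, with rel tilt ≈ 0. I'll keep the motion level to bring the vertical force down.

servo_tool(
  motion=[
    {"offset":[0.0006,-0.0029,0.0001],"roll":0,"claw":-0.45},
    {"offset":[0.0006,-0.0029,0.0001],"roll":0,"claw":-0.45},
    {"offset":[0.0007,-0.0029,0.0001],"roll":0,"claw":-0.45},
    {"offset":[0.0007,-0.0029,0.0001],"roll":0,"claw":-0.45},
    {"offset":[0.0007,-0.0029,0.0001],"roll":0,"claw":-0.45},
  ],
)

```text
clock: 22.78
tool_pos: [0.4748, -0.0267, 0.0163]
orientation: [-115.5, 74.0, 20.0]
force: [-4.4, -5.0, 2.2]
opening: 0.024
```

```bash
python3 chk.py 47 11
```

```text
t 22.77 pos [ 0.4748 -0.0267  0.0163] tilt 16.0@20 front(-y) az 46.3 F [-4.3904 -5.0244  2.2079] q [ 20.8  10.9 -51.7   1.1 -11.5 -66.3] op 0.024
az 30 [ 0.0014 -0.0046 -0.0013]
az 46 [ 0.0012 -0.0048  0.0001]
az 60 [ 0.001  -0.0047  0.0013]
az 75 [ 0.0008 -0.0043  0.0025]
down 1mm [0.001  0.0003 0.0001]
[(0.01, 167, array([0.5018, 0.0008])), (0.1, 325, array([0.5014, 0.0005]))] rel [0.0266 0.0272] tilt mm [-0.0004 -0.0003]
```

The push is level and stable at about 6.7 N. I now steer to azimuth 67°, within the two-finger cradle, towards the front of the stall.

servo_tool(
  motion=[
    {"offset":[0.0007,-0.003,0.0006],"roll":0,"claw":-0.45},
    {"offset":[0.0008,-0.0036,0.0012],"roll":0,"claw":-0.45},
    {"offset":[0.0007,-0.0036,0.0015],"roll":0,"claw":-0.45},
    {"offset":[0.0008,-0.0036,0.0015],"roll":0,"claw":-0.45},
    {"offset":[0.0007,-0.0036,0.0015],"roll":0,"claw":-0.45},
    {"offset":[0.0008,-0.0036,0.0015],"roll":0,"claw":-0.45},
  ],
)

```text
clock: 23.58
tool_pos: [0.4867, -0.0047, 0.0172]
orientation: [-115.5, 73.8, 20.0]
force: [-1.2, -3.2, -2.2]
opening: 0.0239
```

```bash
python3 chk.py 47 12
```

```text
t 23.57 pos [ 0.4867 -0.0047  0.0172] tilt 16.2@20 front(-y) az 46.4 F [-1.1977 -3.2189 -2.2263] q [ 23.3  11.5 -52.3   5.3 -10.1 -72.9] op 0.024
az 30 [ 0.0014 -0.0046 -0.0013]
az 46 [ 0.0013 -0.0048  0.0001]
az 60 [ 0.0011 -0.0047  0.0013]
az 75 [ 0.0008 -0.0043  0.0025]
down 1mm [0.001  0.0003 0.0001]
[(0.01, 162, array([0.5147, 0.0226])), (0.1, 314, array([0.5148, 0.0234]))] rel [0.028  0.0281] tilt mm [0.     0.0008]
```

servo_tool(
  motion=[
    {"offset":[0.0009,-0.0036,0.0015],"roll":0,"claw":-0.45},
    {"offset":[0.0009,-0.0036,0.0015],"roll":0,"claw":-0.45},
    {"offset":[0.0009,-0.0036,0.0015],"roll":0,"claw":-0.45},
    {"offset":[0.0008,-0.0036,0.0015],"roll":0,"claw":-0.45},
    {"offset":[0.0008,-0.0036,0.0015],"roll":0,"claw":-0.45},
    {"offset":[0.0008,-0.0036,0.0015],"roll":0,"claw":-0.45},
    {"offset":[0.0008,-0.0036,0.0015],"roll":0,"claw":-0.45},
    {"offset":[0.0008,-0.0036,0.0015],"roll":0,"claw":-0.45},
  ],
)

```text
clock: 24.62
tool_pos: [0.4993, 0.0245, 0.0166]
orientation: [-115.5, 73.8, 20.0]
force: [-1.9, -4.6, 1.3]
opening: 0.0243
```

```bash
python3 chk.py 47 13
```

```text
t 24.62 pos [0.4993 0.0245 0.0166] tilt 16.2@20 front(-y) az 46.4 F [-1.8878 -4.6314  1.2853] q [ 26.2  12.3 -53.8  12.5  -8.  -82.8] op 0.024
az 30 [ 0.0014 -0.0046 -0.0013]
az 46 [ 0.0013 -0.0048  0.0001]
az 60 [ 0.0011 -0.0047  0.0013]
az 75 [ 0.0008 -0.0043  0.0025]
down 1mm [0.001  0.0003 0.0001]
[(0.01, 162, array([0.5279, 0.0512])), (0.1, 313, array([0.5273, 0.0509]))] rel [0.028  0.0265] tilt mm [-0.0006 -0.0003]
```

View pics/c13.png

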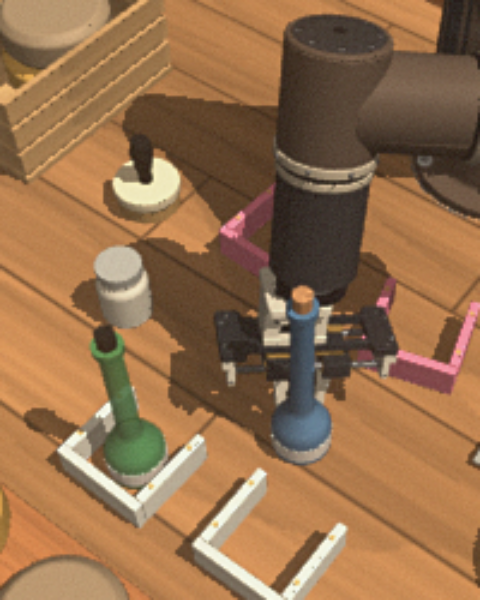

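servo_tool(
  motion=[
    {"offset":[0.0008,-0.0036,0.0015],"roll":0,"claw":-0.45},
    {"offset":[0.0008,-0.0036,0.0015],"roll":0,"claw":-0.45},
    {"offset":[0.0008,-0.0036,0.0015],"roll":0,"claw":-0.45},
    {"offset":[0.0008,-0.0036,0.0015],"roll":0,"claw":-0.45},
    {"offset":[0.0008,-0.0036,0.0015],"roll":0,"claw":-0.45},
    {"offset":[0.0008,-0.0036,0.0015],"roll":0,"claw":-0.45},
    {"offset":[0.0008,-0.0036,0.0015],"roll":0,"claw":-0.45},
    {"offset":[0.0008,-0.0036,0.0015],"roll":0,"claw":-0.45},
  ],
)

```text
clock: 25.68
tool_pos: [0.5114, 0.0531, 0.0163]
orientation: [-115.6, 73.9, 19.9]
force: [-3.0, -6.6, 5.3]
opening: 0.0241
```

```bash
python3 chk.py 47 14
```

```text
t 25.68 pos [0.5114 0.0531 0.0163] tilt 16.1@20 front(-y) az 46.4 F [-3.0146 -6.5664  5.3455] q [ 27.8  13.1 -55.7  22.7  -5.7 -94.6] op 0.024
az 30 [ 0.0014 -0.0046 -0.0013]
az 46 [ 0.0013 -0.0048  0.0001]
az 60 [ 0.0011 -0.0047  0.0013]
az 75 [ 0.0008 -0.0043  0.0025]
down 1mm [0.001  0.0003 0.0001]
[(0.01, 159, array([0.5415, 0.0791])), (0.1, 319, array([0.5409, 0.0788]))] rel [0.0294 0.0257] tilt mm [-0.0006 -0.0003]
```

```bash
python3 - <<'E'
from nav import *
from kin import ik,fk,P,s4,s6
o=ctrl.get_obs(); rot=R.from_euler('xyz',o['orientation'],degrees=True); q=np.array(o['joint_pos'])
print(fk(q,P,s4,s6)[0]-o['tool_pos'])
def tr(r,pts,q):
    for p in pts:
        q,c=ik(np.array(p),r,q); print(p,q.round(1),'%.0e'%c)
    return q
for z in(.0163,.02): tr(rot,[(.516,.063,z),(.52,.073,z),(.525,.083,z),(.53,.09,z),(.50,.06,z)],q)
r2=rot*R.from_euler('x',33,degrees=True)
q[5]-=30
for z in(.0163,.025): tr(r2,[(.49,.1,z),(.505,.104,z),(.53,.104,z),(.56,.104,z),(.60,.104,z)],q)
E
```

```text
[-0.0002 -0.0002 -0.0002]
(0.516, 0.063, 0.0163) [ 27.8  13.3 -56.4  27.4  -4.7 -99.3] 2e-25
(0.52, 0.073, 0.0163) [  27.5   13.6  -57.2   32.5   -3.8 -104.2] 5e-06
(0.525, 0.083, 0.0163) [  28.1   14.   -56.8   33.8   -3.9 -106. ] 1e-05
(0.53, 0.09, 0.0163) [  28.4   14.4  -56.3   34.7   -4.  -107.2] 8e-06
(0.5, 0.06, 0.0163) [  27.3   12.   -59.1   31.1   -3.5 -102.6] 1e-04
(0.516, 0.063, 0.02) [ 29.1  13.1 -54.3  20.9  -7.2 -94. ] 4e-21
(0.52, 0.073, 0.02) [ 29.6  13.4 -54.6  23.8  -6.7 -97.4] 3e-22
(0.525, 0.083, 0.02) [  30.    13.8  -54.5   25.9   -6.4 -100. ] 2e-24
(0.53, 0.09, 0.02) [  30.5   14.2  -53.8   26.    -6.7 -100.5] 4e-20
(0.5, 0.06, 0.02) [  27.    11.5  -59.6   33.1   -3.5 -104.2] 1e-05
(0.49, 0.1, 0.0163) [  30.9   11.5  -60.5   37.5   -3.6 -145.5] 2e-03
(0.505, 0.104, 0.0163) [  30.6   12.7  -59.    37.3   -3.8 -145. ] 1e-03
(0.53, 0.104, 0.0163) [  29.5   14.5  -56.4   36.6   -4.1 -143.1] 1e-04
(0.56, 0.104, 0.0163) [  20.3   16.   -57.7   60.3   -0.2 -158. ] 2e-05
(0.6, 0.104, 0.0163) [  18.2   18.6  -54.3   63.1   -0.2 -158.9] 2e-03
(0.49, 0.1, 0.025) [  29.5   10.2  -61.8   43.4   -3.3 -150. ] 5e-04
(0.505, 0.104, 0.025) [  29.3   11.5  -60.2   42.7   -3.6 -149.1] 1e-04
(0.53, 0.104, 0.025) [  20.5   12.8  -60.9   63.    -0.2 -161. ] 2e-06
(0.56, 0.104, 0.025) [  19.2   15.   -58.2   63.9   -0.2 -160.7] 7e-04
(0.6, 0.104, 0.025) [  17.4   17.7  -54.8   66.    -0.2 -161. ] 4e-03
```

```bash
cat > t3.py <<'E'
from kin import *
def mk(tilt,taz,faz):
    a=np.radians
    X=np.array([np.sin(a(tilt))*np.cos(a(taz)),np.sin(a(tilt))*np.sin(a(taz)),-np.cos(a(tilt))])
    f=np.array([np.cos(a(faz)),np.sin(a(faz)),0]); f=f-X*(f@X); f/=np.linalg.norm(f); Y=-f
    return R.from_matrix(np.c_[X,Y,np.cross(X,Y)])
S=[np.array([q1,12,-50,q4,q5,q6],float) for q1 in(25,35) for q4 in(-10,15,40) for q5 in(-6,-20) for q6 in(-100,-140)]
def best(pos,rot):
    b=min((ik(np.array(pos),rot,s) for s in S[::2]),key=lambda r:r[1]); return b
for tilt,taz in((16.2,20),(12,20),(9,20),(12,0),(14,0)):
  for p in((.50,.104),(.56,.104),(.61,.104)):
    for z in (.016,.028):
      q,c=best((*p,z),mk(tilt,taz,10)); print(tilt,taz,p,z,q.round(1),'%.0e'%c)
E
python3 t3.py
```

```text
16.2 20 (0.5, 0.104) 0.016 [  30.9   12.3  -59.4   37.1   -3.7 -147.9] 2e-03
16.2 20 (0.5, 0.104) 0.028 [  29.    10.7  -61.1   44.8   -3.4 -153.9] 7e-05
16.2 20 (0.56, 0.104) 0.016 [  31.2   17.2  -48.2   19.6   -9.3 -130.5] 6e-30
16.2 20 (0.56, 0.104) 0.028 [  31.8   16.   -46.1   15.3  -12.5 -126.7] 4e-30
16.2 20 (0.61, 0.104) 0.016 [  29.1   20.9  -38.4    9.8  -15.  -118.6] 3e-30
16.2 20 (0.61, 0.104) 0.028 [  29.2   19.8  -37.4    8.7  -17.  -117.6] 2e-28
12 20 (0.5, 0.104) 0.016 [  35.9   14.1  -49.4   12.4  -15.3 -127.8] 4e-30
12 20 (0.5, 0.104) 0.028 [  36.1   12.8  -48.1   10.8  -17.9 -126.2] 3e-30
12 20 (0.56, 0.104) 0.016 [  31.8   18.6  -40.     7.2  -19.8 -118.5] 1e-30
12 20 (0.56, 0.104) 0.028 [  31.8   17.4  -39.1    6.6  -21.8 -117.9] 1e-30
12 20 (0.61, 0.104) 0.016 [  28.9   22.2  -32.6    4.6  -23.4 -113.1] 3e-30
12 20 (0.61, 0.104) 0.028 [  28.9   21.1  -32.     4.3  -25.1 -112.8] 3e-30
9 20 (0.5, 0.104) 0.016 [  35.6   15.2  -44.5    6.5  -21.7 -121.6] 2e-30
9 20 (0.5, 0.104) 0.028 [  35.6   14.   -43.7    6.   -23.8 -121.1] 4e-30
9 20 (0.56, 0.104) 0.016 [  31.4
[... 463 characters left out ...]
  22.5  -17.3 -134.1] 3e-30
12 0 (0.56, 0.104) 0.028 [  33.7   17.3  -44.    19.9  -19.8 -131.7] 5e-30
12 0 (0.61, 0.104) 0.016 [  30.8   22.   -37.5   17.3  -21.  -126.3] 4e-30
12 0 (0.61, 0.104) 0.028 [  31.    21.   -36.4   15.9  -23.  -124.9] 7e-30
14 0 (0.5, 0.104) 0.016 [  22.6   12.1  -63.3   71.4   -5.5 -173. ] 7e-05
14 0 (0.5, 0.104) 0.028 [  32.2   11.4  -59.9   47.6  -10.  -158.3] 1e-29
14 0 (0.56, 0.104) 0.016 [  30.5   17.3  -52.    39.5  -11.1 -148.4] 2e-30
14 0 (0.56, 0.104) 0.028 [  32.5   16.3  -49.2   31.1  -14.6 -141.7] 2e-31
14 0 (0.61, 0.104) 0.016 [  30.3   21.2  -42.3   26.4  -16.  -134.7] 3e-30
14 0 (0.61, 0.104) 0.028 [  30.8   20.2  -40.7   23.1  -18.4 -131.8] 2e-30
```

The singular region lies further along azimuth 67°, so I finish this leg towards 55°, which gains reach.

servo_tool(
  motion=[
    {"offset":[0.0008,-0.0038,0.0007],"roll":0,"claw":-0.45},
    {"offset":[0.0008,-0.0038,0.0007],"roll":0,"claw":-0.45},
    {"offset":[0.0008,-0.0038,0.0007],"roll":0,"claw":-0.45},
    {"offset":[0.0008,-0.0038,0.0007],"roll":0,"claw":-0.45},
    {"offset":[0.0008,-0.0038,0.0007],"roll":0,"claw":-0.45},
  ],
)

```text
clock: 26.35
tool_pos: [0.5232, 0.07, 0.0167]
orientation: [-115.5, 73.8, 20.0]
force: [-1.2, -3.9, -0.1]
opening: 0.0246
```

```bash
python3 chk.py 47 15
```

```text
t 26.35 pos [0.5232 0.07   0.0167] tilt 16.2@20 front(-y) az 46.4 F [-1.1638 -3.9223 -0.0864] q [ 28.8  14.  -54.6  24.4  -5.9 -97.2] op 0.025
az 30 [ 0.0014 -0.0046 -0.0013]
az 46 [ 0.0013 -0.0048  0.0001]
az 60 [ 0.0011 -0.0047  0.0013]
az 75 [ 0.0008 -0.0043  0.0025]
down 1mm [0.001  0.0003 0.0001]
[(0.01, 168, array([0.5517, 0.0969])), (0.1, 320, array([0.5509, 0.0967]))] rel [0.0278 0.0267] tilt mm [-0.0007 -0.0002]
```

View pics/c15.png

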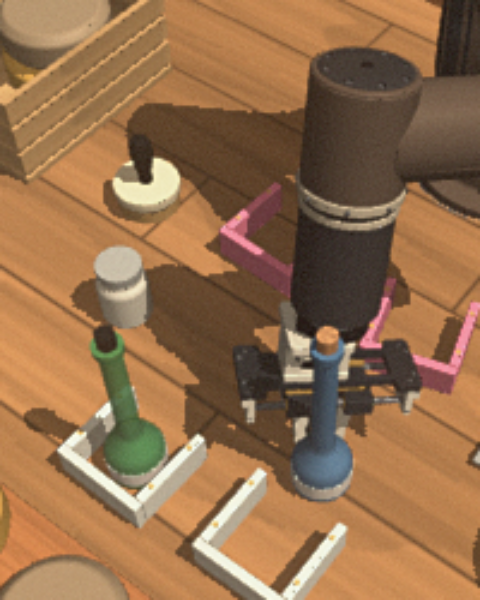

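The bottle is upright just before the stall mouth, at (0.551,0.097) and crop (322,470). I back off, trim the lean to about 13° and turn the hand to face the stall.

```bash
python3 -c "
from nav import *
plan([.50,.046,.02],[.46,.05,.13],[.41,.11,.13],[.36,.11,.13])"
```

```text
t 26.40 pos [0.5238 0.0706 0.0169] tilt 16.2@20 front(-y) az 46.5 F [-1.4811 -1.4721 -0.5741] q [ 28.8  14.  -54.6  24.4  -5.9 -97.3] op 0.024
[0.5, 0.046, 0.02] delta [-0.0116  0.0323 -0.0011] n 1 row [-0.0116  0.0323 -0.0011]
[0.46, 0.05, 0.13] delta [-0.1157 -0.0039  0.0175] n 2 row [-0.0579 -0.0019  0.0088]
[0.41, 0.11, 0.13] delta [-0.0074 -0.0088  0.0773] n 2 row [-0.0037 -0.0044  0.0386]
[0.36, 0.11, 0.13] delta [-0.0131  0.0333  0.0349] n 1 row [-0.0131  0.0333  0.0349]
```

servo_tool(
  motion=[
    {"offset":[-0.001,0.005,0],"roll":0,"claw":-0.45},
    {"offset":[-0.011,0.027,-0.001],"roll":0,"claw":-0.45},
    {"offset":[-0.058,-0.002,0.009],"roll":0,"claw":-0.5},
    {"offset":[-0.058,-0.002,0.009],"roll":0,"claw":-0.5},
    {"offset":[-0.0037,-0.0044,0.038],"roll":0,"claw":-0.5},
    {"offset":[-0.0037,-0.0044,0.038],"roll":0,"claw":-0.5},
    {"offset":[-0.013,0.033,0.035],"roll":0,"claw":-0.5},
    {"offset":[-0.01,0.027,0.028],"roll":0,"claw":-0.5},
    {"offset":[0,0,0],"roll":0,"claw":-0.5},
  ],
)

```text
clock: 27.52
tool_pos: [0.3352, 0.1125, 0.152]
orientation: [-111.6, 75.2, 24.2]
force: [0.9, 0.5, -0.3]
opening: 0.0221
```

```bash
python3 -c "
from nav import *
plan()"
```

```text
t 27.52 pos [0.3352 0.1125 0.152 ] tilt 14.8@24 front(-y) az 46.5 F [ 0.8993  0.4572 -0.3178] q [  62.7  -21.5  -58.2   13.6  -42.4 -116.1] op 0.022
```

servo_tool(
  motion=[
    {"offset":[-0.01,0.027,0.028],"roll":0,"claw":-0.5},
    {"offset":[0,0,0],"roll":9,"claw":-0.5},
    {"offset":[0,0,0],"roll":9,"claw":-0.5},
    {"offset":[0,0,0],"roll":9,"claw":-0.5},
    {"offset":[0,0,0],"roll":9,"claw":-0.5},
    {"offset":[0,0,0],"roll":0,"claw":-0.5},
  ],
)

```text
clock: 28.28
tool_pos: [0.3043, 0.1119, 0.1632]
orientation: [-75.1, 76.5, 24.6]
force: [0.7, 0.1, 0.3]
opening: 0.0221
```

```bash
python3 - <<'E'
from nav import *
from t3 import ik
plan([.455,.0865,.13],[.468,.087,.015])
o=ctrl.get_obs(); rot=R.from_euler('xyz',o['orientation'],degrees=True)
from t3 import best
for p in((.468,.087),(.51,.092),(.56,.097),(.61,.104)):
    q,c=best((*p,.016),rot); print(p,q.round(1),'%.0e'%c)
print(fitb(snap('scene','s16'),(.5515,.0968)))
E
```

```text
16.2 20 (0.5, 0.104) 0.016 [  30.9   12.3  -59.4   37.1   -3.7 -147.9] 2e-03
16.2 20 (0.5, 0.104) 0.028 [  29.    10.7  -61.1   44.8   -3.4 -153.9] 7e-05
16.2 20 (0.56, 0.104) 0.016 [  31.2   17.2  -48.2   19.6   -9.3 -130.5] 6e-30
16.2 20 (0.56, 0.104) 0.028 [  31.8   16.   -46.1   15.3  -12.5 -126.7] 4e-30
16.2 20 (0.61, 0.104) 0.016 [  29.1   20.9  -38.4    9.8  -15.  -118.6] 3e-30
16.2 20 (0.61, 0.104) 0.028 [  29.2   19.8  -37.4    8.7  -17.  -117.6] 2e-28
12 20 (0.5, 0.104) 0.016 [  35.9   14.1  -49.4   12.4  -15.3 -127.8] 4e-30
12 20 (0.5, 0.104) 0.028 [  36.1   12.8  -48.1   10.8  -17.9 -126.2] 3e-30
12 20 (0.56, 0.104) 0.016 [  31.8   18.6  -40.     7.2  -19.8 -118.5] 1e-30
12 20 (0.56, 0.104) 0.028 [  31.8   17.4  -39.1    6.6  -21.8 -117.9] 1e-30
12 20 (0.61, 0.104) 0.016 [  28.9   22.2  -32.6    4.6  -23.4 -113.1] 3e-30
12 20 (0.61, 0.104) 0.028 [  28.9   21.1  -32.     4.3  -25.1 -112.8] 3e-30
9 20 (0.5, 0.104) 0.016 [  35.6   15.2  -44.5    6.5  -21.7 -121.6] 2e-30
9 20 (0.5, 0.104) 0.028 [  35.6   14.   -43.7    6.   -23.8 -121.1] 4e-30
9 20 (0.56, 0.104) 0.016 [  31.4
[... 1117 characters left out ...]
30.8   20.2  -40.7   23.1  -18.4 -131.8] 2e-30
t 28.27 pos [0.3043 0.1119 0.1632] tilt 13.5@25 front(-y) az 9.3 F [0.6964 0.0657 0.299 ] q [  70.9  -27.1  -58.2   12.7  -50.2 -158.6] op 0.022
[0.455, 0.0865, 0.13] delta [ 0.0618 -0.1334 -0.0533] n 3 row [ 0.0206 -0.0445 -0.0178]
[0.468, 0.087, 0.015] delta [ 0.1146  0.0134 -0.0087] n 2 row [ 0.0573  0.0067 -0.0043]
(0.468, 0.087) [  35.8   11.   -55.2   13.9  -10.9 -129.5] 2e-30
(0.51, 0.092) [  33.3   14.4  -47.8    8.1  -14.6 -121.2] 3e-30
(0.56, 0.097) [  30.5   18.2  -40.     4.3  -18.4 -114.7] 9e-30
(0.61, 0.104) [  28.3   21.8  -32.7    2.3  -22.  -110.6] 1e-30
[(0.01, 146, array([0.5521, 0.0979])), (0.1, 307, array([0.5514, 0.0975]))]
```

servo_tool(
  motion=[
    {"offset":[0.0206,-0.0445,-0.0178],"roll":0,"claw":-0.5},
    {"offset":[0.0206,-0.0445,-0.0178],"roll":0,"claw":-0.5},
    {"offset":[0.0206,-0.0445,-0.0178],"roll":0,"claw":-0.5},
    {"offset":[0,0,0],"roll":0,"claw":-0.5},
    {"offset":[0.05,0.006,-0.004],"roll":0,"claw":-0.5},
    {"offset":[0.04,0.005,-0.003],"roll":0,"claw":-0.5},
    {"offset":[0.02,0.002,-0.001],"roll":0,"claw":-0.5},
    {"offset":[0,0,0],"roll":0,"claw":-0.5},
  ],
)

```text
clock: 29.32
tool_pos: [0.4525, 0.0897, 0.0214]
orientation: [-75.4, 76.9, 24.5]
force: [1.0, -0.5, 0.6]
opening: 0.0216
```

```bash
sed -i 's/dirs(30,46,60,75)/dirs(0,6,12,mm=4)/' chk.py; python3 chk.py 8 17; python3 -c "
from m import *
print(fitb(np.load('pics/s17.npz'),(.552,.098)))"
```

```text
t 29.32 pos [0.4525 0.0897 0.0214] tilt 13.1@25 front(-y) az 9.5 F [ 1.0338 -0.505   0.5847] q [  37.6    9.1  -56.7   14.7  -11.7 -131.8] op 0.022
az 0 [ 0.0008 -0.0039 -0.0007]
az 6 [ 0.0009 -0.0039 -0.0003]
az 12 [ 0.0009 -0.0039  0.0001]
down 1mm [ 0.001   0.0002 -0.0001]
[(0.01, 54, array([0.4873, 0.0949])), (0.1, 606, array([0.4563, 0.0883]))] rel [ 0.0038 -0.0014] tilt mm [-0.031  -0.0066]
[(0.01, 142, array([0.5524, 0.0978])), (0.1, 306, array([0.5513, 0.0975]))]
```

View pics/c17.png

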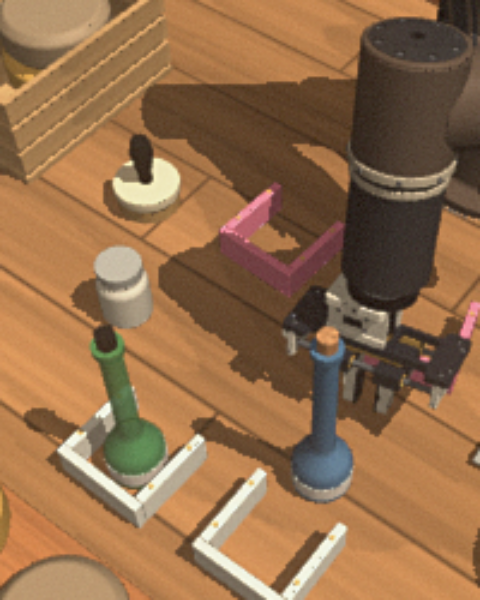

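servo_tool(
  motion=[
    {"offset":[0.0029,-0.0081,-0.001],"roll":0,"claw":-0.5},
    {"offset":[0.0029,-0.0081,-0.001],"roll":0,"claw":-0.5},
    {"offset":[0.0029,-0.0081,-0.001],"roll":0,"claw":-0.5},
    {"offset":[0.0029,-0.0081,-0.001],"roll":0,"claw":-0.5},
    {"offset":[0.0029,-0.0081,-0.001],"roll":0,"claw":-0.5},
    {"offset":[0.0005,-0.0023,-0.0002],"roll":0,"claw":-0.5},
    {"offset":[0.0005,-0.0023,-0.0002],"roll":0,"claw":-0.5},
    {"offset":[0.0005,-0.0023,-0.0002],"roll":0,"claw":-0.5},
    {"offset":[0.0005,-0.0023,-0.0002],"roll":0,"claw":-0.5},
    {"offset":[0.0005,-0.0023,-0.0002],"roll":0,"claw":-0.5},
  ],
)

```text
clock: 30.62
tool_pos: [0.5086, 0.0945, 0.0175]
orientation: [-75.0, 76.6, 24.8]
force: [0.2, -0.5, 0.5]
opening: 0.0221
```

```bash
python3 chk.py 8 18
```

```text
t 30.62 pos [0.5086 0.0945 0.0175] tilt 13.4@25 front(-y) az 9.3 F [ 0.1642 -0.5339  0.4577] q [  33.7   14.2  -47.7    8.   -15.  -121.5] op 0.022
az 0 [ 0.0008 -0.0039 -0.0007]
az 6 [ 0.0009 -0.0039 -0.0003]
az 12 [ 0.0009 -0.0039  0.0001]
down 1mm [ 0.001   0.0002 -0.0001]
[(0.01, 157, array([0.5519, 0.0981])), (0.1, 310, array([0.5513, 0.0976]))] rel [0.0427 0.003 ] tilt mm [-0.0007 -0.0006]
```

servo_tool(
  motion=[
    {"offset":[0.0007,-0.0024,-0.0002],"roll":0,"claw":-0.5},
    {"offset":[0.0007,-0.0024,-0.0002],"roll":0,"claw":-0.5},
    {"offset":[0.0006,-0.0024,-0.0002],"roll":0,"claw":-0.5},
    {"offset":[0.0006,-0.0024,-0.0002],"roll":0,"claw":-0.5},
    {"offset":[0.0006,-0.0024,-0.0002],"roll":0,"claw":-0.5},
    {"offset":[0.0006,-0.0024,-0.0002],"roll":0,"claw":-0.5},
  ],
)

```text
clock: 31.42
tool_pos: [0.5207, 0.0939, 0.0158]
orientation: [-75.1, 77.0, 24.5]
force: [-8.8, -3.4, 6.8]
opening: 0.0219
```

```bash
python3 chk.py 8 19
```

```text
t 31.43 pos [0.5207 0.0939 0.0158] tilt 13.0@25 front(-y) az 9.3 F [-8.8403 -3.3544  6.77  ] q [  32.8   15.4  -45.6    6.6  -16.2 -119.3] op 0.022
az 0 [ 0.0008 -0.0039 -0.0007]
az 6 [ 0.0009 -0.0039 -0.0003]
az 12 [ 0.0009 -0.0039  0.0001]
down 1mm [ 0.001   0.0002 -0.0001]
[(0.01, 164, array([0.5592, 0.1003])), (0.1, 327, array([0.5587, 0.0997]))] rel [0.038  0.0058] tilt mm [-0.0005 -0.0006]
```

View pics/c19.png

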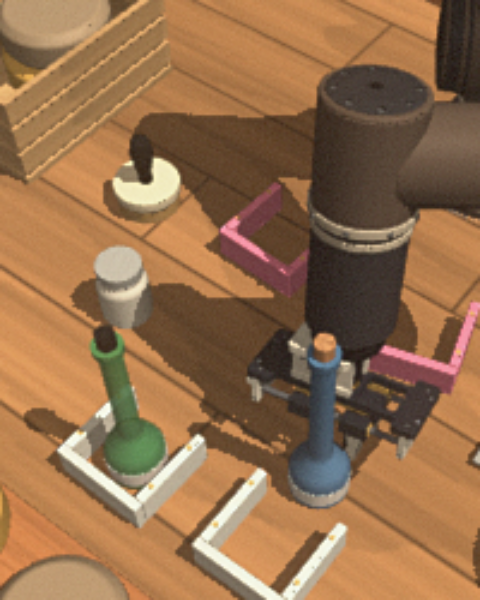

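servo_tool(
  motion=[
    {"offset":[0.0007,-0.0039,-0.0002],"roll":0,"claw":-0.5},
    {"offset":[0.0008,-0.0039,-0.0002],"roll":0,"claw":-0.5},
    {"offset":[0.0008,-0.0039,-0.0002],"roll":0,"claw":-0.5},
    {"offset":[0.0009,-0.0039,-0.0002],"roll":0,"claw":-0.5},
    {"offset":[0.0009,-0.0039,-0.0002],"roll":0,"claw":-0.5},
    {"offset":[0.0009,-0.0039,-0.0002],"roll":0,"claw":-0.5},
    {"offset":[0.0009,-0.0039,-0.0002],"roll":0,"claw":-0.5},
    {"offset":[0.0009,-0.0039,-0.0002],"roll":0,"claw":-0.5},
  ],
)

```text
clock: 32.48
tool_pos: [0.5553, 0.1, 0.0171]
orientation: [-75.0, 76.7, 24.7]
force: [-2.1, -1.0, -1.3]
opening: 0.0215
```

```bash
python3 chk.py 8 20
```

```text
t 32.48 pos [0.5553 0.1    0.0171] tilt 13.3@25 front(-y) az 9.3 F [-2.0995 -0.97   -1.3077] q [  31.1   17.8  -40.5    4.6  -18.4 -115.5] op 0.022
az 0 [ 0.0008 -0.0039 -0.0007]
az 6 [ 0.0009 -0.0039 -0.0003]
az 12 [ 0.0009 -0.0039  0.0001]
down 1mm [ 0.001   0.0002 -0.0001]
[(0.01, 157, array([0.5942, 0.1069])), (0.1, 317, array([0.5953, 0.1064]))] rel [0.04   0.0065] tilt mm [ 0.0011 -0.0005]
```

servo_tool(
  motion=[
    {"offset":[0.001,-0.0039,-0.0006],"roll":0,"claw":-0.5},
    {"offset":[0.001,-0.0039,-0.0006],"roll":0,"claw":-0.5},
    {"offset":[0.001,-0.0039,-0.0006],"roll":0,"claw":-0.5},
    {"offset":[0.0009,-0.0039,-0.0006],"roll":0,"claw":-0.5},
    {"offset":[0.0009,-0.0039,-0.0006],"roll":0,"claw":-0.5},
    {"offset":[0.0009,-0.0039,-0.0006],"roll":0,"claw":-0.5},
    {"offset":[0.0009,-0.0039,-0.0006],"roll":0,"claw":-0.5},
  ],
)

```text
clock: 33.4
tool_pos: [0.5837, 0.1008, 0.0165]
orientation: [-75.0, 76.7, 24.7]
force: [-2.8, -0.7, -1.7]
opening: 0.0222
```

```bash
python3 chk.py 8 21
```

```text
t 33.40 pos [0.5837 0.1008 0.0165] tilt 13.3@25 front(-y) az 9.3 F [-2.815  -0.6516 -1.6746] q [  29.4   19.9  -36.4    3.1  -20.4 -112.4] op 0.022
az 0 [ 0.0008 -0.0039 -0.0007]
az 6 [ 0.0009 -0.0039 -0.0003]
az 12 [ 0.0009 -0.0039  0.0001]
down 1mm [ 0.001   0.0002 -0.0001]
[(0.01, 156, array([0.6225, 0.1078])), (0.1, 331, array([0.6218, 0.1074]))] rel [0.0381 0.0066] tilt mm [-0.0007 -0.0004]
```

View pics/c21.png

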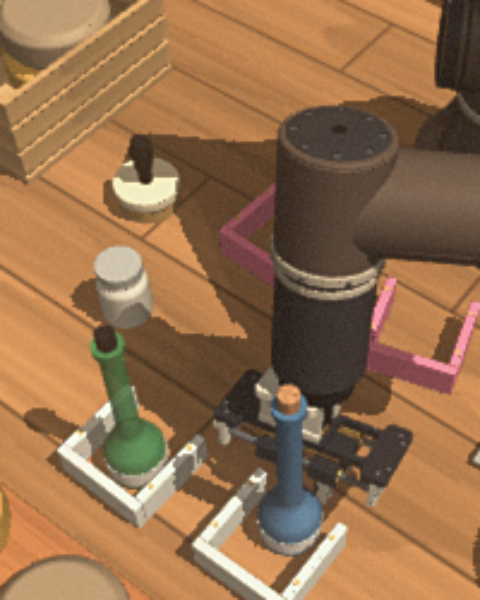

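servo_tool(
  motion=[
    {"offset":[0.001,-0.0039,-0.0005],"roll":0,"claw":-0.5},
    {"offset":[0.001,-0.0039,-0.0005],"roll":0,"claw":-0.5},
    {"offset":[0.001,-0.0039,-0.0005],"roll":0,"claw":-0.5},
    {"offset":[0.0009,-0.0039,-0.0005],"roll":0,"claw":-0.5},
    {"offset":[0.0009,-0.0039,-0.0005],"roll":0,"claw":-0.5},
    {"offset":[0.0009,-0.0039,-0.0005],"roll":0,"claw":-0.5},
    {"offset":[0.0009,-0.0039,-0.0005],"roll":0,"claw":-0.5},
  ],
)

```text
clock: 34.33
tool_pos: [0.6116, 0.1022, 0.0161]
orientation: [-75.0, 76.7, 24.7]
force: [-6.5, 0.1, 4.4]
opening: 0.0221
```

```bash
python3 chk.py 8 22
```

```text
t 34.33 pos [0.6116 0.1022 0.0161] tilt 13.3@25 front(-y) az 9.3 F [-6.4528  0.1055  4.374 ] q [  28.    22.   -32.3    1.9  -22.4 -110. ] op 0.022
az 0 [ 0.0008 -0.0039 -0.0007]
az 6 [ 0.0009 -0.0039 -0.0003]
az 12 [ 0.0009 -0.0039  0.0001]
down 1mm [ 0.001   0.0002 -0.0001]
[(0.01, 144, array([0.6504, 0.1092])), (0.1, 326, array([0.6493, 0.109 ]))] rel [0.0376 0.0068] tilt mm [-0.0011 -0.0002]
```

The bottle is at (0.650,0.109), within 4 mm of the stall centre at (0.653,0.109). I withdraw straight back, then up.

servo_tool(
  motion=[
    {"offset":[-0.0004,0.002,0.0002],"roll":0,"claw":-0.5},
    {"offset":[-0.0009,0.0039,0.0004],"roll":0,"claw":-0.5},
    {"offset":[-0.002,0.01,0.001],"roll":0,"claw":-0.5},
    {"offset":[-0.004,0.02,0.002],"roll":0,"claw":-0.5},
    {"offset":[-0.006,0.03,0.002],"roll":0,"claw":-0.5},
    {"offset":[-0.02,0.03,0.002],"roll":0,"claw":-0.5},
    {"offset":[-0.05,0.01,0],"roll":0,"claw":-0.5},
    {"offset":[-0.05,0.01,0],"roll":0,"claw":-0.5},
    {"offset":[-0.05,0,0],"roll":0,"claw":-0.5},
    {"offset":[-0.05,0,0],"roll":0,"claw":-0.5},
    {"offset":[0,0,0],"roll":0,"claw":-0.5},
  ],
)

```text
clock: 35.75
tool_pos: [0.451, 0.0697, 0.222]
orientation: [-74.7, 76.1, 25.0]
force: [0.1, -0.5, -0.7]
opening: 0.022
```

```bash
python3 - <<'E'
from nav import *
plan(); 
for n in('scene','top'):
    s=snap(n,n+'9'); print(n,fitb(s,(.650,.109)))
    q=stallpts(s,(.66,.108)); q=q[(q[:,2]>.036)&(np.hypot(q[:,0]-.65,q[:,1]-.108)>.04)]; print(fitstall(q[:,:2],(.66,.108)))
s=np.load('pics/scene9.npz')['frame']; t=np.load('pics/top9.npz')['frame']
a=np.load('pics/scene0.npz')['frame']
cv2.imwrite('pics/f.png',np.hstack([cv2.resize(s,(400,300)),cv2.resize(t,(400,300))]))
cv2.imwrite('pics/f2.png',np.hstack([cv2.resize(s[180:330,150:300],(400,400)),cv2.resize(t[120:250,200:330],(400,400))]))
for nm,x,y,z0,z1 in(('green',.66,-.07,.1,.2),):
    for k in('scene0','scene9'): print(nm,k,fitb(np.load(f'pics/{k}.npz'),(.65,-.075))[1])
E
```

```text
t 35.75 pos [0.451  0.0697 0.222 ] tilt 13.9@25 front(-y) az 9.3 F [ 0.0558 -0.4631 -0.7347] q [  36.    -9.6  -37.     3.5  -49.  -118.2] op 0.022
scene [(0.01, 139, array([0.6515, 0.109 ])), (0.1, 297, array([0.6507, 0.1086]))]
(array([0.6531, 0.1089]), np.float64(0.3028120117786085), np.float64(1.6075469016789998e-07))
top [(0.01, 71, array([0.6524, 0.1075])), (0.1, 128, array([0.6532, 0.1075]))]
(array([0.6528, 0.1065]), np.float64(0.12335506850320709), np.float64(1.8367332025049366e-07))
green scene0 (0.1, 318, array([ 0.6614, -0.0773]))
green scene9 (0.1, 315, array([ 0.6615, -0.0773]))
```

View pics/f.png

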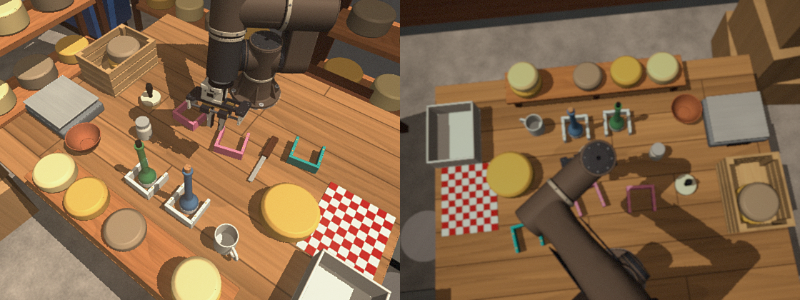

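View pics/f2.png

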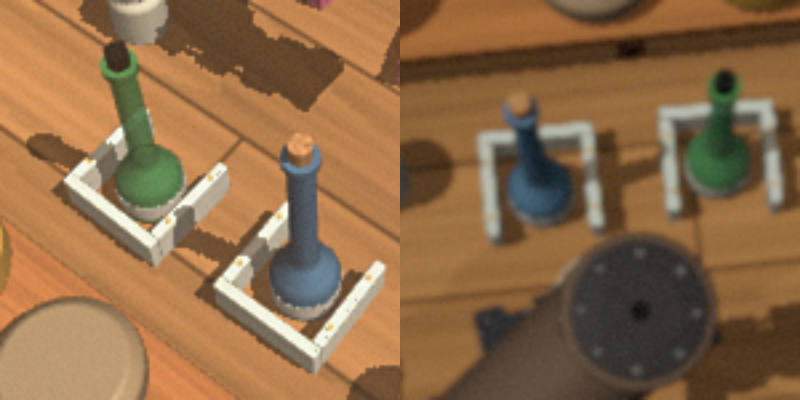

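The blue bottle stands upright inside the empty white stall, at left crop (303,270) and right crop (540,180). Both cameras put it within 3 mm of the centre, and the hand is well clear. I hand the job in.

```bash
python3 -c "
from plant import ctrl
print(ctrl.close_job())"
```

```text
the job is handed in; nothing more can be done
None
```

The blue bottle is standing upright inside the empty white stall, and I handed the job in at about 36 s of the 64 s limit. `close_job` gives no verdict, so this rests on my own checks.

**How it was done:** A straight-down hand would have hit the neck. I used the arm's reach limits to lean the tool about 13–16° and pushed low (about 16 mm up) with two partly open fingers. I pushed it diagonally to the front of the mouth, then straight in, and drew the hand back and up.

**Last checks:**
- **Position:** both cameras put the bottle within about 3 mm of the stall centre in x and y (limit 21 mm).
- **Upright:** the neck and body axes agree to about 1 mm.
- **Other things:** the green bottle shifted by about 0.1 mm at most. I judged the other things only by eye in the final picture, and they look unmoved.
- **Hand:** it is well clear and touching nothing.

**What went wrong:** the first push was too high (about 32 mm) and rising, and the bottle leaned about 0.08 rad (limit 0.2). I backed off, it settled upright, and I pushed again lower and level. The highest horizontal force I read was about 11 N, with 9 N vertical (limit 30 N), but I only read it between moves.

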